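# Fetch the hemmed-in sample vial for weighing

## Task

The sample vial in the middle of the round tray is hemmed in by a bottle, a beaker and a measuring cylinder. Stand all three of these together on the dark square board, then stand the vial in the middle of the balance's pan, and only then put the bottle, the beaker and the cylinder back on the tray, each in the place where it stood at the start. Keep all four upright.

Things in the scene. Friction and masses are not known exactly. Their poses are not given: they have to be found in the camera images.
- bottle: squat closed screw-cap lab bottle, white, with a blue cap; body round, 56 mm across, plain-sided up to 63 mm above its underside, then a shoulder; the cap is 29 mm across and takes the top 26 mm; 105 mm tall in all; can be gripped by cap or body; about 0.1 to 0.2 kg. Loose, stands on the tray. Origin: centre of its underside, z up.
- beaker: small clear glass beaker, open on top, 49 mm across outside up to 60 mm high, with a slightly wider rim and a pouring lip (towards -y) above that, 71 mm tall; 0.06 kg. Can be gripped round the outside at any angle. Loose, stands on the tray. Origin: in its underside, 3.5 mm from the centre of the round body, which lies at y = +3.5 mm; z up.
- cylinder: measuring cylinder: clear upright tube 24 mm across on a blue six-sided foot (55 x 63 mm, 7 mm thick), 195 mm tall; the tall thing of the three; 0.09 kg. Loose, stands on the tray. Origin: centre of its underside, z up.
- vial: small glass sample vial with a ribbed white cap, 27 mm across, 60 mm tall (plain-sided up to 44 mm); 0.03 kg. Loose, stands in the middle of the tray between the other three, about 6 to 16 mm from each. Origin: centre of its underside, z up.
- tray: round grey tray, 183 mm across, on low feet; fixed, floor 15 mm above the worktop, with a lip 4 mm high round it. Three thin dark rings of 68 mm are printed on the floor, centred 50 mm from the middle, at 0, 120 and 240 degrees from its x axis: the places of bottle, beaker and cylinder, one in each, which one in which changes from start to start. Origin: centre of its underside.
- board: flat dark square board on low feet, 164 x 164 mm, top 15 mm above the worktop, no rim, fixed, empty at the start; the side area. There is room for the three things in three of its corners, each 52 mm from the middle in x and in y. Origin: centre of its underside, x and y along its sides.
- balance: white laboratory balance, 165 mm deep (x), 130 mm wide (y), housing 42 mm high, with a dark display at the front (-x) and a round steel pan behind it. Fixed. Origin: centre of its underside.
- pan (a point): centre of the upper face of the balance's round steel pan, 88 mm across, 54 mm above the worktop; z up. The pan does not give.

How it is judged:
On the way, in this order (a step that is already met when the one before it is completed fails the run):
1. bottle, beaker and measuring cylinder all stand released on the board, while the vial has not been moved from its place (x of bottle in the frame of board between -0.082 and 0.082 m and y of bottle in the frame of board between -0.082 and 0.082 m and z of bottle in the frame of board between 0.011 and 0.021 m and angle between each of bottle, beaker, cylinder's own z axis and vertical below 0.1 rad and linear speed of each of bottle, beaker, cylinder below 0.03 m/s and contact force between the fingers and bottle below 0.1 N and x of beaker in the frame of board between -0.082 and 0.082 m and y of beaker in the frame of board between -0.082 and 0.082 m and z of beaker in the frame of board between 0.011 and 0.021 m and contact force between the fingers and beaker below 0.1 N and x of cylinder in the frame of board between -0.082 and 0.082 m and y of cylinder in the frame of board between -0.082 and 0.082 m and z of cylinder in the frame of board between 0.011 and 0.021 m and contact force between the fingers and cylinder below 0.1 N and distance of vial from where it was at the start of the episode below 0.02 m), for 0.2 s.
2. the vial stands released in the middle of the pan, while the other three still stand on the board (horizontal distance between vial and pan below 0.015 m and z of vial in the frame of pan between -0.004 and 0.006 m and angle between each of vial, bottle, beaker, cylinder's own z axis and vertical below 0.1 rad and linear speed of each of vial, bottle, beaker, cylinder below 0.03 m/s and contact force between the fingers and vial below 0.1 N and x of bottle in the frame of board between -0.082 and 0.082 m and y of bottle in the frame of board between -0.082 and 0.082 m and z of bottle in the frame of board between 0.011 and 0.021 m and contact force between the fingers and bottle below 0.1 N and x of beaker in the frame of board between -0.082 and 0.082 m and y of beaker in the frame of board between -0.082 and 0.082 m and z of beaker in the frame of board between 0.011 and 0.021 m and contact force between the fingers and beaker below 0.1 N and x of cylinder in the frame of board between -0.082 and 0.082 m and y of cylinder in the frame of board between -0.082 and 0.082 m and z of cylinder in the frame of board between 0.011 and 0.021 m and contact force between the fingers and cylinder below 0.1 N), for 0.2 s.
At the end, for the whole second after the job is handed in: The vial stands upright and released on the balance's pan, its centre within 15 mm of the pan's centre; bottle, beaker and measuring cylinder each stand upright and at rest on the tray within 15 mm of where they stood at the start (horizontal distance between vial and pan below 0.015 m and z of vial in the frame of pan between -0.004 and 0.006 m and angle between each of vial, bottle, beaker, cylinder's own z axis and vertical below 0.1 rad and linear speed of each of vial, bottle, beaker, cylinder below 0.03 m/s and contact force between the fingers and vial below 0.1 N and distance of each of bottle, beaker, cylinder from where it was at the start of the episode below 0.015 m); the robot touches nothing.
It fails at once if the bottle is tipped (more than 30 degrees) (angle between bottle's own z axis and vertical above 0.52 rad).
It fails at once if the beaker is tipped (more than 30 degrees) (angle between beaker's own z axis and vertical above 0.52 rad).
It fails at once if the measuring cylinder is tipped (more than 30 degrees) (angle between cylinder's own z axis and vertical above 0.52 rad).
It fails at once if the vial is tipped (more than 30 degrees) (angle between vial's own z axis and vertical above 0.52 rad).
It also fails if it takes over 144 s, if anything falls off the work surface, if the arm or the gripper's body presses on something with over 40 N, if the wrist force passes 120 N, or if a joint passes its speed limit or range.

## Robot

A 6-joint arm with a two-finger parallel gripper is mounted at the origin on the work surface; the furniture and walls round the work are solid. World frame = base frame: x ahead of the robot, y to its left, z up, the work surface at z = 0. Lengths are in m, angles in rad, forces in N, time in s.
With the tool pointing down it reaches from about 0.325 to 0.75 m from the base axis. Payload 7.6 kg.
Tool frame: the origin (TCP) lies at the very end of the fingers, on their centre line; the grasp point (between the pads) lies 19 mm behind it; z points along the fingers, y is the direction in which the jaws open and shut (so a half turn about z gives the same grasp; the last joint's range is limited). The gripper opens to 85 mm and grips with 20 to 120 N. Pads are 22 mm wide; open, the fingers measure 114 mm over their backs; the gripper's body (76 mm by 85 mm) begins 54 mm behind the grasp point. The pads swing forward as they close: fully open they stand 13 mm farther back than shut.
Start: joints at [-1.297, 0.052, 1.401, -0, 1.689, -0.07], TCP at [0.177, -0.494, 0.231] pointing down, gripper open.
Joint ranges: [-2.9, 2.9], [-0.91, 2.17], [0.12, 2.37], [-1.06, 4.2], [0.26, 2.73], [-2.93, 2.93]. Speed limits (rad/s): [2.57, 2.57, 3.01, 3.14, 3.14, 3.14].

## Interface

Orientations are given as a unit quaternion [x, y, z, w].
In Python, from station import get_state, vision, manip gives the robot as it stands.
- The arm moves only by the tool carry_out, never from a script. Its argument "deltas" is a list of rows, each a list of 4 numbers: the shift along the world's x, y, z in mm, then the turn about the world's z in rad. In form: [[dx, dy, dz, turn], ...]. A call has 1 to 10 rows; each row is the pose to reach, as a shift and turn from the pose commanded when the call began; what a row does not reach only later rows make up. A row lasts 1/8 s, in which the tool goes at most 62.5 mm and 10.7 degrees, less where a joint would pass 70% of its speed; a pose out of reach is approached as far as the arm can. A call with a gripper value outside its range is refused whole. "gripper" is the opening in per cent of the stroke, from 0 (shut) to 100 (fully open), set as the call begins (left out, the last holds). The fingers move at their own pace and stop on an object; "squeeze" is the grip in N (left out, the last holds). Time passes only in rows, so rows that repeat a pose let the fingers close. It gives the time, the measured TCP pose, the force and the opening at its end, in the units of the state.
- get_state(): the state, without advancing time (a new reading comes with each control period).
- vision.capture(name): name is "scene" or "top" or "wrist"; returns a dict with "frame" (384x512x3 uint8, red, green, blue), "z_map" (384x512 float32, m along the optical axis (not along the pixel's ray), 0 where there is no reading), "intrinsics" (3x3 intrinsics, pixels), "D" ([k1, k2, p1, p2, k3] as OpenCV has them; the pictures are not rectified), "rvec" (rotation vector, rad) and "tvec" (3), from world to camera coordinates, as OpenCV has them; the wrist camera has in their place "hand_eye" (4x4, takes a point from camera to tool coordinates, whose origin is the TCP and whose axes are the flange's). Camera axes: x right, y down, z forward; pixel columns grow to the right and rows downward; lengths in m; the calibration is good to about 2 mm. A picture is of the moment at which its call begins: read the wrist's pose just before it.
- manip.finish_job(): hands the job in, once; it reports no verdict.
The state is a dict: "clock": time; "joints": joint angles; "qd": joint speeds; "joint_torque": joint torques, N m; "ee_pos": TCP position; "eef_rot": TCP orientation; "force": force on the tool from outside, world axes, zero at the start; "torque": the same for the moment, N m; "opening": finger opening in m.
Only numpy, scipy, OpenCV 4.12 (cv2) and the standard library are available. Lean on these libraries where they do the work, as an engineer would, in place of code of your own. Each camera call takes 0.05 s, during which the arm holds its last target.

## Working session

There is one attempt and no reset: what is moved stays moved. The work goes in short steps, Python scripts to look and compute and a tool call to move; the robot and the scene stay as the last step left them, time stands still between calls to the robot, and variables do not carry over. Pictures are saved under pics/ and viewed, and the job is handed in when it is done.

Besides the shell and the picture viewer there is one more tool, called after ">>>" in YAML: its name, and indented under it one key for each argument. carry_out: Moves the arm, as the interface text tells. Its arguments: {"type":"object","properties":{"deltas":{"type":"array","items":{"type":"array","items":{"type":"number"}}},"gripper":{"type":"number"},"squeeze":{"type":"number"}},"required":["deltas"]}

```bash
ls; mkdir -p pics; python3 - <<'E'
from station import get_state, vision
import cv2, numpy as np
print(get_state())
for n in ("scene","top"):
    c=vision.capture(n)
    cv2.imwrite(f"pics/{n}0.png",c["frame"][:,:,::-1])
    np.savez(f"{n}0.npz",**c)
    print(n,c["intrinsics"],c["D"],c["rvec"],c["tvec"])
E
```

```text
pics
{'clock': 0.0, 'joints': array([-1.29727416e+00,  5.28226960e-02,  1.40173742e+00, -7.40575221e-06,
        1.68860920e+00, -7.02620678e-02]), 'qd': array([-1.48885259e-03, -9.93804286e-04, -1.03394368e-03,  1.53629708e-03,
       -6.85461248e-04, -7.85013140e-05]), 'joint_torque': array([ 8.54050231e-04, -3.81662285e+01, -3.60186195e+01,  5.13101634e-05,
        6.02234461e-03,  1.12047800e-05]), 'ee_pos': array([ 0.17690761, -0.4939696 ,  0.23047339]), 'eef_rot': array([ 9.85262657e-01,  1.71046410e-01, -8.36390518e-05, -7.83892200e-04]), 'force': array([-0.31029017, -0.1883571 , -0.73018046]), 'torque': array([-0.00791013,  0.00059866, -0.02717632]), 'opening': 0.08553938918628659}
scene [[400.66320234   0.         255.11547352]
 [  0.         400.66320234 187.15957784]
 [  0.           0.           1.        ]] [-0.11292615  0.          0.          0.          0.        ] [ 2.00309087  0.14265565 -0.08704117] [-0.46238512  0.01346331  1.06620295]
top [[404.06607723   0.         248.75223731]
 [  0.         404.06607723 186.78288764]
 [  0.           0.           1.        ]] [-0.00667995  0.          0.          0.          0.        ] [ 2.20138348 -2.19658646  0.03532304] [0.00576249 0.44400392 0.94227077]
```

View pics/scene0.png

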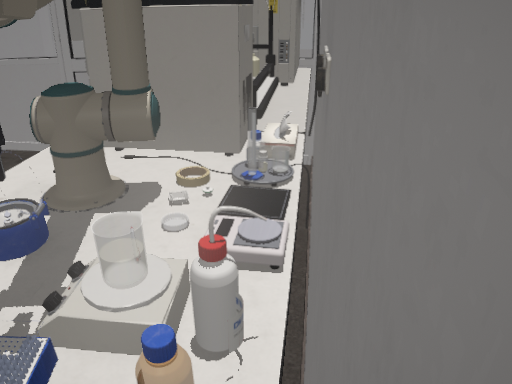

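View pics/top0.png

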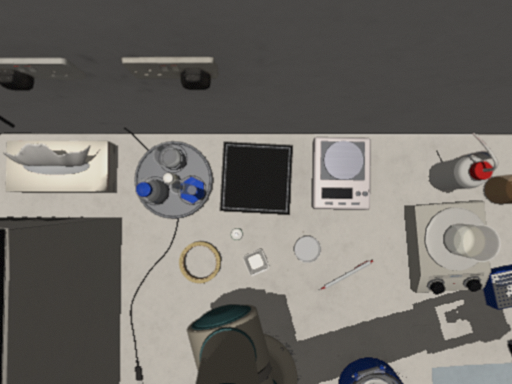

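```bash
cat > h.py <<'E'
import numpy as np, cv2
def load(n): return dict(np.load(n))
def R(c): return cv2.Rodrigues(np.asarray(c["rvec"],float))[0]
def cloud(c):
    h,w=c["z_map"].shape
    u,v=np.meshgrid(np.arange(w),np.arange(h))
    p=cv2.undistortPoints(np.stack([u,v],-1).reshape(-1,1,2).astype(float),c["intrinsics"],c["D"]).reshape(h,w,2)
    z=c["z_map"]
    P=np.stack([p[...,0]*z,p[...,1]*z,z],-1)
    return (P-np.ravel(c["tvec"]))@R(c)   # world
def cen(c): return -R(c).T@np.ravel(c["tvec"])
def ray(c,uv,z):
    uv=np.asarray(uv,float).reshape(-1,1,2)
    p=cv2.undistortPoints(uv,c["intrinsics"],c["D"]).reshape(-1,2)
    d=np.c_[p,np.ones(len(p))]@R(c)
    o=cen(c); t=(z-o[2])/d[:,2]
    return o+d*t[:,None]
def proj(c,P):
    return cv2.projectPoints(np.asarray(P,float).reshape(-1,1,3),np.asarray(c["rvec"],float),np.asarray(c["tvec"],float),c["intrinsics"],c["D"])[0].reshape(-1,2)
E
python3 - <<'E'
from h import *
for n in ("top","scene"):
    c=load(n+"0.npz"); print(n,cen(c)); W=cloud(c)
    np.set_printoptions(precision=3,suppress=True,linewidth=180)
    pts=dict(top=[(175,60),(250,100),(175,125),(60,300),(100,230),(60,165),(255,180),(345,160),(340,192),(172,157),(190,190),(144,190),(168,178),(230,330),(155,205),(300,220),(470,170),(200,260)],
      scene=[(400,200),(330,200),(310,300),(180,60),(262,230),(250,205),(253,130),(280,40),(300,100),(255,300)])[n]
    for p in pts: print(p,W[p[1],p[0]])
c=load("top0.npz")
im=cv2.resize(c["frame"][130:225,120:380,::-1],None,fx=3,fy=3,interpolation=cv2.INTER_CUBIC); cv2.imwrite("pics/t1.png",im)
im=cv2.resize(c["frame"][135:225,125:220,::-1],None,fx=6,fy=6,interpolation=cv2.INTER_CUBIC); cv2.imwrite("pics/t2.png",im)
c=load("scene0.npz")
im=cv2.resize(c["frame"][90:280,190:310,::-1],None,fx=3,fy=3,interpolation=cv2.INTER_CUBIC); cv2.imwrite("pics/s1.png",im)
E
```

```text
top [4.07518506e-01 7.47802655e-04 9.58631836e-01]
(175, 60) [0.623 0.117 0.353]
(250, 100) [0.63  0.004 0.088]
(175, 125) [ 0.629  0.221 -0.195]
(60, 300) [0.254 0.301 0.321]
(100, 230) [0.352 0.302 0.154]
(60, 165) [0.49  0.429 0.06 ]
(255, 180) [ 0.46  -0.008  0.015]
(345, 160) [ 0.503 -0.209  0.055]
(340, 192) [ 0.431 -0.2    0.044]
(172, 157) [0.513 0.186 0.02 ]
(190, 190) [0.433 0.129 0.117]
(144, 190) [0.433 0.224 0.118]
(168, 178) [0.46  0.184 0.074]
(230, 330) [0.197 0.035 0.286]
(155, 205) [0.401 0.225 0.017]
(300, 220) [ 0.366 -0.114  0.001]
(470, 170) [ 0.472 -0.431  0.161]
(200, 260) [0.271 0.121 0.001]
scene [ 0.591 -0.887  0.464]
(400, 200) [ 0.629 -0.737  0.392]
(330, 200) [ 0.63  -0.32   0.183]
(310, 300) [ 0.63   0.196 -0.459]
(180, 60) [0.197 0.298 0.31 ]
(262, 230) [ 0.51  -0.211  0.054]
(250, 205) [ 0.46  -0.036  0.015]
(253, 130) [0.443 0.126 0.154]
(280, 40) [0.394 1.542 0.272]
(300, 100) [0.534 1.184 0.003]
(255, 300) [ 0.517 -0.354 -0.001]
```

View pics/t2.png

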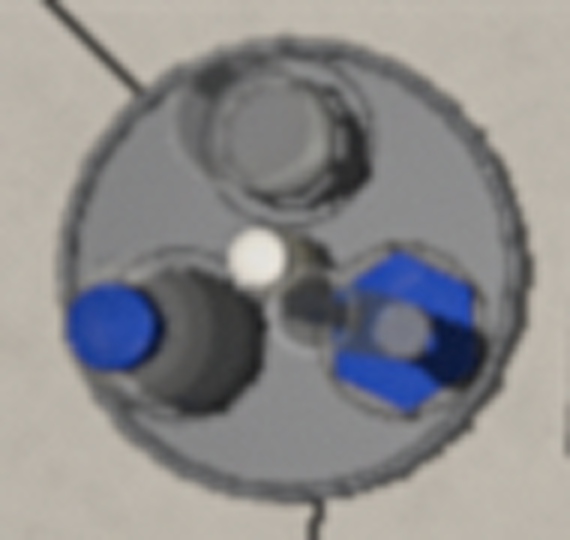

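View pics/s1.png

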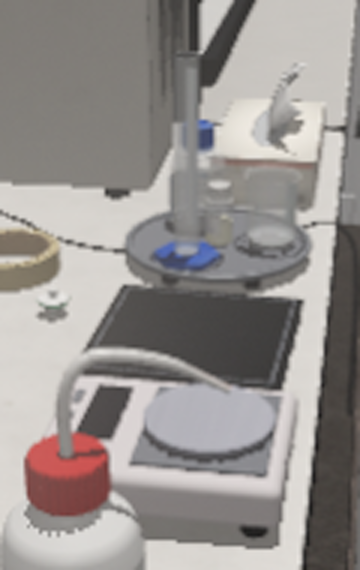

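```bash
cat > m0.py <<'E'
from h import *
import sys
np.set_printoptions(precision=4,suppress=True,linewidth=180)
def comps(m,mn=15):
    n,l,s,c=cv2.connectedComponentsWithStats(m.astype(np.uint8))
    return [(i,s[i],c[i]) for i in range(1,n) if s[i][4]>=mn],l
def circ(P): # algebraic circle fit
    A=np.c_[2*P[:,:2],np.ones(len(P))]; b=(P[:,:2]**2).sum(1)
    s=np.linalg.lstsq(A,b,rcond=None)[0]; return s[:2],np.sqrt(s[2]+s[:2]@s[:2])
if __name__=="__main__":
    c=load("top0.npz"); W=cloud(c); hsv=cv2.cvtColor(c["frame"],cv2.COLOR_RGB2HSV)
    roi=np.zeros(hsv.shape[:2],bool); roi[135:225,128:220]=1
    blue=roi&(hsv[...,0]>105)&(hsv[...,0]<130)&(hsv[...,1]>130)
    L,l=comps(blue)
    for i,s,ce in L:
        q=W[l==i]; print("blue",s,ce,np.median(q,0)); 
        print("  z0.12",ray(c,ce,0.12)," z0.022",ray(c,ce,0.022))
        cn=max(cv2.findContours((l==i).astype(np.uint8),0,1)[0],key=len)
        print("  mincircle",[cn.min((0,1)),cn.max((0,1))])
    wh=roi&(hsv[...,1]<40)&(hsv[...,2]>195)&(W[...,2]>0.055)
    for i,s,ce in comps(wh,5)[0]: print("white",s,ce,np.median(W[l*0==0],0)[:0],ray(c,ce,0.075), W[int(ce[1]),int(ce[0])])
    # depth-based
    for nm,lo,hi in (("cap",.112,.125),("cyltop",.195,.22),("vial",.068,.08),("beaker rim",.08,.092)):
        m=roi&(W[...,2]>lo)&(W[...,2]<hi); 
        for i,s,ce in comps(m,4)[0]: print(nm,s,ce,ray(c,ce,(lo+hi)/2))
    # tray
    m=roi&(W[...,2]>.010)&(W[...,2]<.3); 
    m=cv2.morphologyEx(m.astype(np.uint8),cv2.MORPH_CLOSE,np.ones((5,5)))
    cn=max(cv2.findContours(m,0,1)[0],key=cv2.contourArea).reshape(-1,2)
    P=ray(c,cn,0.019); ctr,r=circ(P); 
    for k in range(3):
        d=abs(np.hypot(*(P[:,:2]-ctr).T)-r); P=P[d<.004]; ctr,r=circ(P)
    print("tray",ctr,r,len(P))
    roi2=np.zeros_like(roi); roi2[135:220,215:300]=1
    m=roi2&(hsv[...,2]<90); m=cv2.morphologyEx(m.astype(np.uint8),cv2.MORPH_CLOSE,np.ones((5,5)))
    cn=max(cv2.findContours(m,0,1)[0],key=cv2.contourArea)
    rr=cv2.minAreaRect(cn); P=ray(c,cv2.boxPoints(rr),.015); print("board",P,P.mean(0),np.linalg.norm(P-np.roll(P,1,0),axis=1))
    roi3=np.zeros_like(roi); roi3[130:190,305:375]=1
    m=roi3&(W[...,2]>.049)&(W[...,2]<.06); 
    for i,s,ce in comps(m,50)[0]:
        cn=max(cv2.findContours((m).astype(np.uint8),0,1)[0],key=cv2.contourArea).reshape(-1,2)
        P=ray(c,cn,.054); print("pan",s,ce,ray(c,ce,.054),circ(P),np.median(W[m][:,2]))
E
python3 m0.py
```

```text
blue [181 177  23  26 304] [193.7599 190.0888] [0.4312 0.1318 0.0224]
  z0.12 [[0.4326 0.1203 0.12  ]]  z0.022 [[0.4355 0.1343 0.022 ]]
  mincircle [array([181, 177], dtype=int32), array([203, 202], dtype=int32)]
blue [137 183  15  14 170] [143.6588 189.0882] [0.4346 0.2242 0.12  ]
  z0.12 [[0.4345 0.2247 0.12  ]]  z0.022 [[0.4376 0.2509 0.022 ]]
  mincircle [array([137, 183], dtype=int32), array([151, 196], dtype=int32)]
white [164 174   8   8  53] [167.4528 177.566 ] [] [[0.4613 0.1847 0.075 ]] [0.4625 0.1857 0.075 ]
cap [135 181  16  16 187] [142.8342 188.7059] [[0.4353 0.2268 0.1185]]
cap [179 184   3   7   9] [179.8889 187.    ] [[0.439  0.1495 0.1185]]
cap [187 184   4  10  11] [189.2727 188.8182] [[0.4353 0.1299 0.1185]]
cyltop [170 179  15  15  85] [175.9176 186.1176] [[0.4373 0.1412 0.2075]]
vial [155 144  13  20  35] [158.3429 151.1714] [[0.5196 0.2056 0.074 ]]
vial [176 152   2   7   8] [176.25 154.75] [[0.5117 0.166  0.074 ]]
vial [163 172  10  11  85] [167.4706 177.3176] [[0.4619 0.1849 0.074 ]]
vial [158 181   4   6  12] [159.0833 184.0833] [[0.447  0.2032 0.074 ]]
vial [192 185   2   4   4] [192.75 186.5 ] [[0.4418 0.1291 0.074 ]]
vial [152 188  10  14  22] [158.1364 194.6818] [[0.4237 0.205  0.074 ]]
vial [147 202   4   1   4] [148.5 202. ] [[0.4076 0.226  0.074 ]]
beaker rim [153 142  26  24 108] [163.75   153.1852] [[0.5137 0.191  0.086 ]]
beaker rim [135 177  26  26 162] [150.142  189.2901] [[0.4351 0.2197 0.086 ]]
beaker rim [190 189   4   5   6] [191.6667 190.6667] [[0.4324 0.1297 0.086 ]]
tray [0.4611 0.1845] 0.08988923668480145 218
board [[ 0.3877  0.0741  0.015 ]
 [ 0.5505  0.0659  0.015 ]
 [ 0.5416 -0.0971  0.015 ]
 [ 0.3792 -0.0878  0.015 ]] [ 0.4647 -0.0112  0.015 ] [0.1621 0.1629 0.1632 0.1627]
pan [ 324  141   39   39 1197] [343.0777 159.7711] [[ 0.5033 -0.2051  0.054 ]] (array([ 0.5035, -0.205 ]), np.float64(0.042952795912458014)) 0.05444645264229387
```

View pics/t1.png

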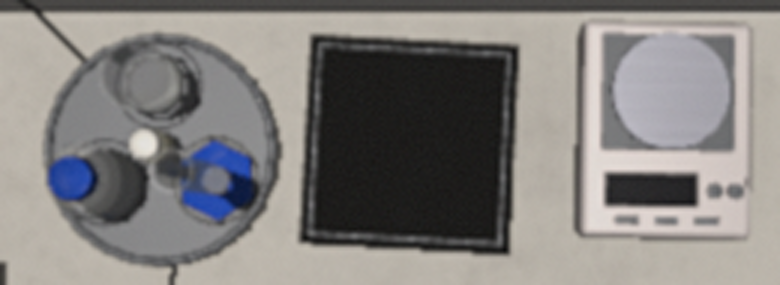

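>>> carry_out:
  deltas:
    - [0,0,50,0]
    - [0,0,100,0]
    - [30,50,100,0]
    - [60,100,100,-0.1]
    - [90,150,100,-0.2]
    - [115,200,100,-0.3]
    - [140,250,100,-0.344]
    - [165,300,100,-0.344]
    - [190,350,100,-0.344]
    - [205,400,100,-0.344]

```text
clock: 1.35
ee_pos: [0.3824, -0.0924, 0.3308]
eef_rot: [1.0, 0.0, -0.0, -0.0]
force: [0.8, -0.1, 0.2]
opening: 0.0857
```

>>> carry_out:
  deltas:
    - [10,50,5,0]
    - [20,100,10,0]
    - [30,150,10,0]
    - [40,200,10,0]
    - [45,245,10,0]
    - [45,257,10,0]
    - [45,257,10,0]

```text
clock: 2.22
ee_pos: [0.4269, 0.1628, 0.341]
eef_rot: [1.0, 0.0, -0.0, 0.0]
force: [0.2, -1.0, 0.0]
opening: 0.0855
```

```bash
python3 - <<'E'
from station import get_state, vision
import cv2, numpy as np
s=get_state(); print(s["ee_pos"],s["eef_rot"],s["joints"])
for n in ("wrist","scene"):
    c=vision.capture(n); np.savez(f"{n}1.npz",**c,ee_pos=s["ee_pos"],eef_rot=s["eef_rot"]); cv2.imwrite(f"pics/{n}1.png",c["frame"][:,:,::-1])
    if n=="wrist": print(c["hand_eye"])
E
```

```text
[0.42685989 0.16279952 0.34097599] [ 9.99999776e-01  4.41684759e-04 -3.78673578e-04  3.31063590e-04] [ 2.83762537e-01 -1.35566443e-01  1.36648037e+00 -4.49890086e-04
  1.91159094e+00  1.85352532e+00]
[[ 4.11901326e-04 -9.54174790e-01 -2.99249562e-01  7.53958087e-02]
 [ 9.99999164e-01  7.59870342e-04 -1.04644478e-03  2.67024017e-04]
 [ 1.22588210e-03 -2.99248881e-01  9.54174305e-01 -1.43133656e-01]
 [ 0.00000000e+00  0.00000000e+00  0.00000000e+00  1.00000000e+00]]
```

View pics/wrist1.png

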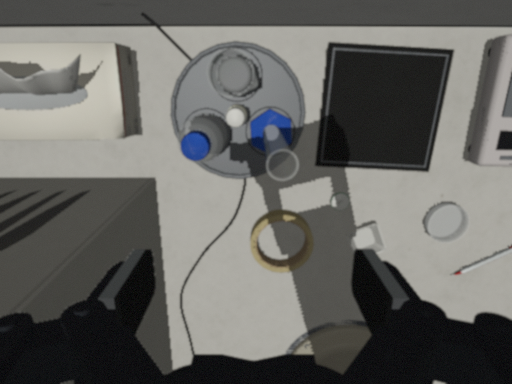

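View pics/scene1.png

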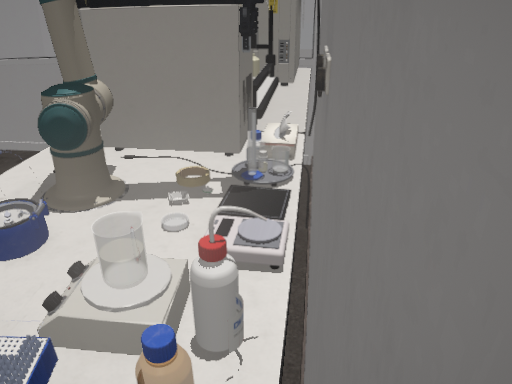

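```bash
cat >> h.py <<'E'
from scipy.spatial.transform import Rotation as Rot
def wristcam(c):
    T=np.eye(4); T[:3,:3]=Rot.from_quat(c["eef_rot"]).as_matrix(); T[:3,3]=c["ee_pos"]
    M=np.linalg.inv(T@c["hand_eye"])
    c=dict(c); c["rvec"]=cv2.Rodrigues(M[:3,:3])[0].ravel(); c["tvec"]=M[:3,3]; return c
E
cat > m1.py <<'E'
from h import *; from m0 import comps,circ
import sys
np.set_printoptions(precision=4,suppress=True,linewidth=180)
c=wristcam(load(sys.argv[1])); W=cloud(c); print("cam",cen(c))
hsv=cv2.cvtColor(c["frame"],cv2.COLOR_RGB2HSV)
print("foot/worktop check",W[200,200],W[60,350])
blue=(hsv[...,0]>105)&(hsv[...,0]<130)&(hsv[...,1]>130)
L,l=comps(blue)
for i,s,ce in L:
    q=W[l==i]; q=q[q[:,2]>0]; print("blue",s,ce,"mean",q.mean(0),"range x",q[:,0].min(),q[:,0].max(),"y",q[:,1].min(),q[:,1].max())
    print("  z.12",ray(c,ce,.12)[0],"z.022",ray(c,ce,.022)[0])
def blob(nm,m,z):
    for i,s,ce in comps(m,20)[0]: print(nm,s,ce,ray(c,ce,z)[0])
roi=np.zeros(blue.shape,bool); roi[40:185,165:310]=1
wh=roi&(hsv[...,1]<40)&(hsv[...,2]>190); blob("white",wh,.075)
blob("cyl top",roi&(W[...,2]>.18)&(W[...,2]<.22),.21)
blob("rim",roi&(W[...,2]>.079)&(W[...,2]<.09),.086)
m=roi&(W[...,2]>.010)
m=cv2.morphologyEx(m.astype(np.uint8),cv2.MORPH_CLOSE,np.ones((7,7)))
cn=max(cv2.findContours(m,0,1)[0],key=cv2.contourArea).reshape(-1,2)
P=ray(c,cn,.019); ctr,r=circ(P)
for k in range(4):
    d=abs(np.hypot(*(P[:,:2]-ctr).T)-r); P=P[d<.004]; ctr,r=circ(P)
print("tray",ctr,r,len(P))
E
python3 m1.py wrist1.npz
python3 - <<'E'
from h import *
c=load("wrist1.npz"); im=cv2.resize(c["frame"][35:190,160:315,::-1],None,fx=4,fy=4,interpolation=cv2.INTER_CUBIC); cv2.imwrite("pics/w1z.png",im[:600])
E
```

```text
cam [0.5024 0.1627 0.4841]
foot/worktop check [0.3311 0.2428 0.0011] [0.5289 0.0372 0.0149]
blue [251 110  41  41 840] [269.0524 127.3083] mean [0.443  0.1414 0.0246] range x 0.41042704688183074 0.5023642388424642 y 0.11100768045378168 0.1657152736185933
  z.12 [0.4554 0.1458 0.12  ] z.022 [0.4428 0.1413 0.022 ]
blue [182 132  28  28 631] [195.2488 145.2964] mean [0.4362 0.2252 0.1211] range x 0.4206333529424514 0.5023642388424642 y 0.16269390011746748 0.24015699458021844
  z.12 [0.436  0.2254 0.12  ] z.022 [0.4182 0.2422 0.022 ]
white [228 110  13  13 139] [234.1295 115.9353] [0.463  0.1853 0.075 ]
cyl top [267 144  32  37 640] [282.1469 163.2641] [0.4375 0.1387 0.21  ]
rim [207  48  51  49 498] [231.9157  72.4659] [0.5116 0.1864 0.086 ]
rim [177 117  47  46 430] [204.5698 134.0372] [0.4431 0.2196 0.086 ]
rim [264 129  18   8  26] [271.5769 130.9615] [0.4468 0.1412 0.086 ]
tray [0.4581 0.182 ] 0.09263439384887244 264
```

View pics/w1z.png

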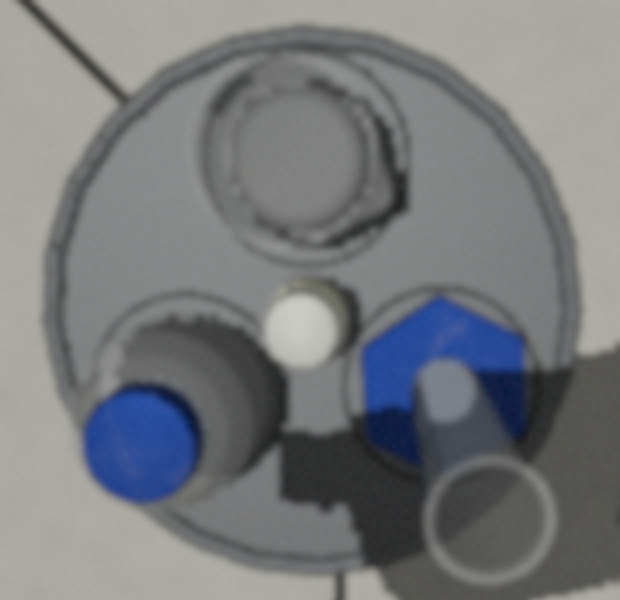

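>>> carry_out:
  deltas:
    - [2,-4,0,0.17]
    - [4,-8,0,0.34]
    - [6,-12,0,0.51]
    - [8,-16,0,0.68]
    - [10,-20,0,0.85]
    - [10,-24,0,1.02]
    - [10,-24,0,1.19]
    - [10,-24,0,1.36]
    - [10,-24,0,1.53]
    - [10,-24,0,1.571]

```text
clock: 3.58
ee_pos: [0.437, 0.1373, 0.3416]
eef_rot: [0.707, 0.707, 0.0, 0.0]
force: [-0.6, 0.3, -0.3]
opening: 0.0855
```

>>> carry_out:
  deltas:
    - [0,0,0,0.17]
    - [0,0,0,0.34]
    - [0,0,0,0.51]
    - [0,0,0,0.68]
    - [0,0,0,0.85]
    - [0,0,0,1.02]
    - [0,0,0,1.19]
    - [0,0,0,1.36]
    - [0,0,0,1.53]
    - [0,0,0,1.571]
  gripper: 65

```text
clock: 4.82
ee_pos: [0.437, 0.1373, 0.3416]
eef_rot: [-0.0, 1.0, 0.0, 0.0]
force: [-0.1, 0.2, 0.1]
opening: 0.0557
```

```bash
python3 - <<'E'
from station import get_state
s=get_state(); print(s["ee_pos"],s["eef_rot"],s["joints"],s["opening"],s["clock"])
E
```

```text
[0.43702924 0.13732307 0.34158411] [-3.96222214e-04  9.99999881e-01  9.28408969e-07  2.83866768e-04] [ 2.23888553e-01 -1.33008732e-01  1.36295429e+00 -1.31564264e-04
  1.91109307e+00 -1.34774416e+00] 0.05570454578009981 4.825
```

>>> carry_out:
  deltas:
    - [0,1,-40,0]
    - [0,1,-80,0]
    - [0,1,-115,0]
    - [0,1,-145,0]
    - [0,1,-170,0]
    - [0,1,-185,0]
    - [0,1,-196,0]
    - [0,1,-196,0]

```text
clock: 5.82
ee_pos: [0.4369, 0.1394, 0.1451]
eef_rot: [0.0, 1.0, -0.0, -0.0]
force: [-0.5, -0.7, 0.6]
opening: 0.0558
```

>>> carry_out:
  deltas:
    - [0,0,0,0]
    - [0,0,0,0]
    - [0,0,0,0]
    - [0,0,0,0]
    - [0,0,0,0]
    - [0,0,0,0]
    - [0,0,0,0]
    - [0,0,0,0]
  gripper: 0
  squeeze: 20

```text
clock: 6.82
ee_pos: [0.4374, 0.1399, 0.1461]
eef_rot: [-0.0, 1.0, 0.0, 0.001]
force: [0.2, 0.2, 4.9]
opening: 0.0238
```

```bash
cat > snap.py <<'E'
import sys,cv2,numpy as np
from station import get_state, vision
tag=sys.argv[1]; names=sys.argv[2:]
s=get_state(); print(s["ee_pos"],s["opening"],s["force"],s["clock"])
for n in names:
    c=vision.capture(n); np.savez(f"{n}_{tag}.npz",**c,ee_pos=s["ee_pos"],eef_rot=s["eef_rot"]); cv2.imwrite(f"pics/{n}_{tag}.png",c["frame"][:,:,::-1])
    if n=="scene": cv2.imwrite(f"pics/{n}_{tag}z.png",cv2.resize(c["frame"][40:280,170:320,::-1],None,fx=2.4,fy=2.4,interpolation=cv2.INTER_CUBIC))
E
python3 snap.py a scene wrist
```

```text
[0.43743375 0.13988036 0.14611063] 0.02379293084889594 [0.19642421 0.23624591 4.89354168] 6.825
```

View pics/scene_az.png

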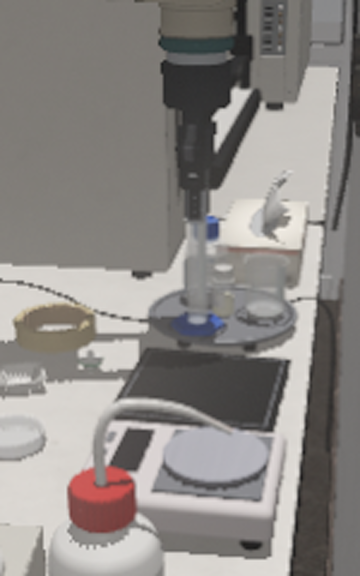

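View pics/wrist_a.png

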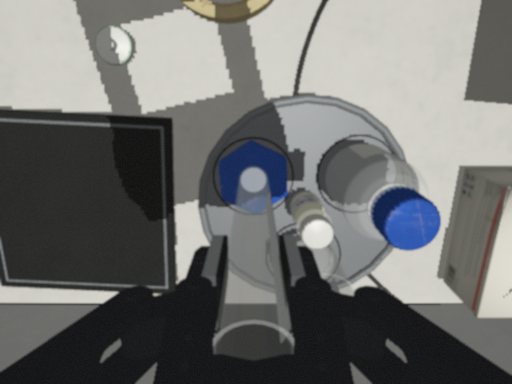

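>>> carry_out:
  deltas:
    - [0,0,3,0]
    - [0,0,10,0]
    - [0,0,22,0]
    - [0,0,36,0]
    - [0,0,48,0]
    - [0,0,55,0]
    - [0,0,55,0]
  squeeze: 30

```text
clock: 7.8
ee_pos: [0.4372, 0.1398, 0.2009]
eef_rot: [-0.0, 1.0, 0.0, 0.001]
force: [-0.9, -0.0, -0.8]
opening: 0.0231
```

>>> carry_out:
  deltas:
    - [3,-8,0,0]
    - [9,-24,0,0]
    - [18,-50,0,0]
    - [28,-76,0,0]
    - [38,-102,0,0]
    - [48,-128,0,0]
    - [57,-154,0,0]
    - [66,-180,0,0]
    - [72,-196,0,0]
    - [75,-203,0,0]

```text
clock: 9.05
ee_pos: [0.512, -0.0644, 0.2]
eef_rot: [0.001, 1.0, 0.0, -0.0]
force: [-1.3, 0.4, -1.2]
opening: 0.0233
```

>>> carry_out:
  deltas:
    - [0,0,0,0]
    - [0,0,-8,0]
    - [0,0,-22,0]
    - [0,0,-36,0]
    - [0,0,-46,0]
    - [0,0,-50,0]
    - [0,0,-53,0]
    - [0,0,-53,0]

```text
clock: 10.05
ee_pos: [0.5121, -0.0633, 0.1475]
eef_rot: [-0.0, 1.0, 0.0, 0.0]
force: [-0.3, 0.2, -0.9]
opening: 0.0234
```

```bash
python3 snap.py b scene top wrist
```

```text
[ 0.51207356 -0.06330895  0.14746448] 0.023426513901305037 [-0.30454508  0.16720638 -0.94616502] 10.05
```

View pics/scene_bz.png

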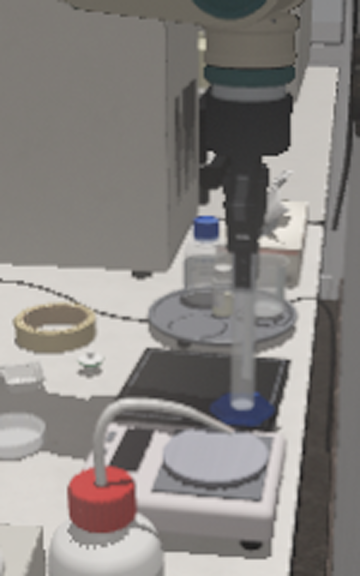

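View pics/wrist_b.png

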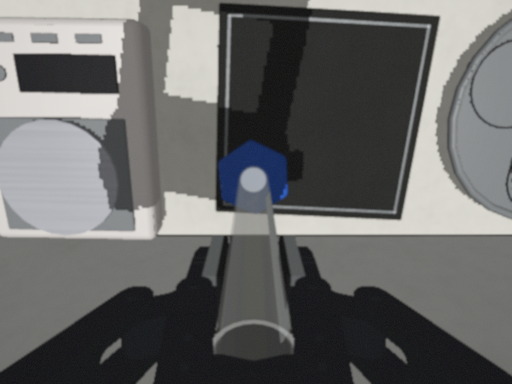

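>>> carry_out:
  deltas:
    - [0,0,-1,0]
    - [0,0,-2,0]
    - [0,0,-2,0]
    - [0,0,-2,0]

```text
clock: 10.7
ee_pos: [0.5122, -0.0634, 0.1462]
eef_rot: [-0.0, 1.0, -0.0, 0.001]
force: [-1.9, 0.2, 6.1]
opening: 0.0233
```

>>> carry_out:
  deltas:
    - [0,0,0,0]
    - [0,0,0,0]
    - [0,0,0,0]
    - [0,0,0,0]
    - [0,0,0,0]
    - [0,0,0,0]
  gripper: 65

```text
clock: 11.45
ee_pos: [0.512, -0.0633, 0.1453]
eef_rot: [-0.0, 1.0, 0.0, -0.0]
force: [-0.0, 0.4, 0.6]
opening: 0.0554
```

>>> carry_out:
  deltas:
    - [0,0,20,0]
    - [0,0,50,0]
    - [0,0,85,0]
    - [0,0,115,0]
    - [0,0,130,0]
    - [0,0,130,0]

```text
clock: 12.2
ee_pos: [0.5123, -0.0633, 0.2758]
eef_rot: [-0.0, 1.0, -0.0, 0.001]
force: [-0.3, -0.4, -0.5]
opening: 0.0554
```

```bash
python3 snap.py c scene wrist
```

```text
[ 0.51225495 -0.06332624  0.27579646] 0.055441238981977656 [-0.29146136 -0.39562522 -0.53289428] 12.2
```

View pics/scene_cz.png

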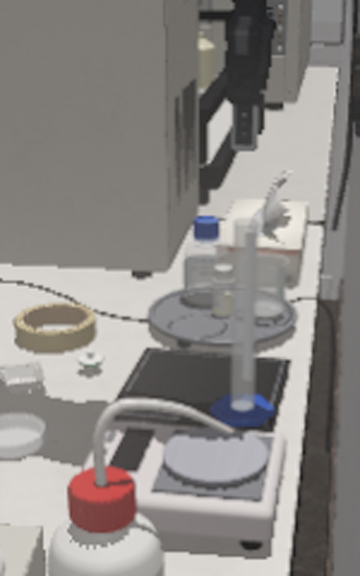

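>>> carry_out:
  deltas:
    - [-10,40,0,0]
    - [-25,90,0,0]
    - [-40,140,0,0]
    - [-52,190,0,0]
    - [-64,235,0,0]
    - [-73,270,0,0]
    - [-77,286,0,0]
    - [-77,289,0,0]
    - [-77,289,0,0]

```text
clock: 13.42
ee_pos: [0.4353, 0.2249, 0.2749]
eef_rot: [0.0, 1.0, -0.0, -0.0]
force: [-0.5, -0.1, 1.0]
opening: 0.0555
```

```bash
python3 snap.py d wrist; python3 - <<'E'
from h import *; from m0 import comps
np.set_printoptions(precision=4,suppress=True)
c=wristcam(load("wrist_d.npz")); hsv=cv2.cvtColor(c["frame"],cv2.COLOR_RGB2HSV)
blue=(hsv[...,0]>105)&(hsv[...,0]<130)&(hsv[...,1]>130)
for i,s,ce in comps(blue)[0]: print(s,ce,ray(c,ce,.12))
E
```

```text
[0.43531091 0.22491379 0.27492072] 0.05551607440508483 [-0.47059451 -0.07396863  0.96507322] 13.425
[239 151  32  35 873] [254.9851 167.9633] [[0.4323 0.2267 0.12  ]]
[   0  186   51   46 1164] [ 28.5911 206.817 ] [[0.4697 0.014  0.12  ]]
```

View pics/wrist_d.png

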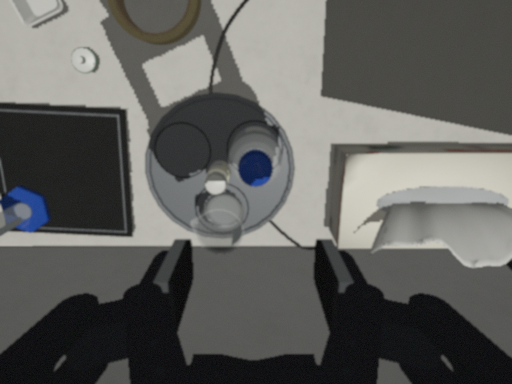

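>>> carry_out:
  deltas:
    - [-1,1,-40,0]
    - [-1,1,-80,0]
    - [-1,1,-115,0]
    - [-1,1,-145,0]
    - [-1,1,-170,0]
    - [-1,1,-181,0]
    - [-1,1,-186,0]
    - [-1,1,-186,0]

```text
clock: 14.48
ee_pos: [0.4344, 0.2266, 0.0899]
eef_rot: [0.0, 1.0, 0.0, 0.0]
force: [0.3, -0.2, 1.1]
opening: 0.0557
```

>>> carry_out:
  deltas:
    - [0,0,0,0]
    - [0,0,0,0]
    - [0,0,0,0]
    - [0,0,0,0]
    - [0,0,0,0]
    - [0,0,0,0]
    - [0,0,0,0]
    - [0,0,0,0]
  gripper: 0
  squeeze: 45

```text
clock: 15.48
ee_pos: [0.4347, 0.2269, 0.0909]
eef_rot: [-0.0, 1.0, 0.0, 0.001]
force: [-1.7, -2.1, 5.1]
opening: 0.0379
```

```bash
python3 snap.py e scene wrist
```

```text
[0.43466584 0.22686037 0.09093602] 0.037899674954627004 [-1.65934003 -2.11189457  5.11477086] 15.475
```

View pics/scene_ez.png

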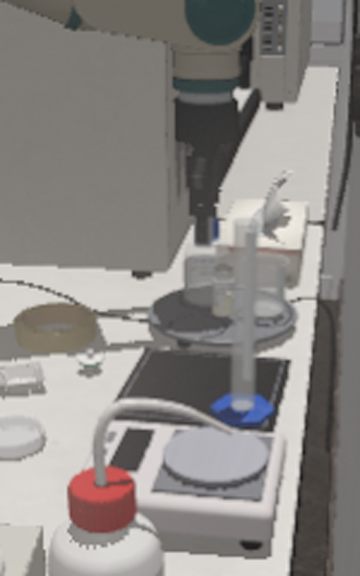

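View pics/wrist_e.png

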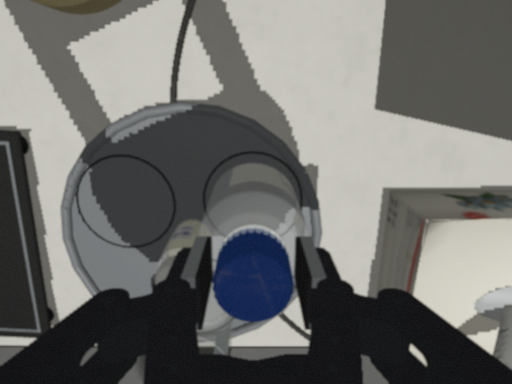

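>>> carry_out:
  deltas:
    - [0,0,0,0]
    - [0,0,0,0]
    - [0,0,3,0]
    - [0,0,8,0]
    - [0,0,10,0]
    - [0,0,10,0]
  gripper: 65

```text
clock: 16.32
ee_pos: [0.4341, 0.2268, 0.0996]
eef_rot: [-0.0, 1.0, 0.0, 0.0]
force: [0.4, -0.2, 1.3]
opening: 0.0556
```

>>> carry_out:
  deltas:
    - [0,0,0,0]
    - [0,0,0,0]
    - [0,0,0,0]
    - [0,0,0,0]
    - [0,0,0,0]
    - [0,0,0,0]
    - [0,0,0,0]
    - [0,0,0,0]
  gripper: 0
  squeeze: 45

```text
clock: 17.32
ee_pos: [0.434, 0.2268, 0.0994]
eef_rot: [-0.0, 1.0, 0.0, 0.0]
force: [1.1, 1.0, 2.0]
opening: 0.0275
```

>>> carry_out:
  deltas:
    - [0,0,3,0]
    - [0,0,10,0]
    - [0,0,25,0]
    - [0,0,45,0]
    - [0,0,65,0]
    - [0,0,85,0]
    - [0,0,97,0]
    - [0,0,100,0]
    - [0,0,100,0]

```text
clock: 18.45
ee_pos: [0.4338, 0.2266, 0.1989]
eef_rot: [-0.0, 1.0, -0.0, -0.0]
force: [0.5, -0.1, -2.3]
opening: 0.0274
```

```bash
python3 snap.py f scene
```

```text
[0.43381568 0.2266291  0.19894736] 0.027356398064949924 [ 0.54724339 -0.11908192 -2.30722642] 18.45
```

View pics/scene_fz.png

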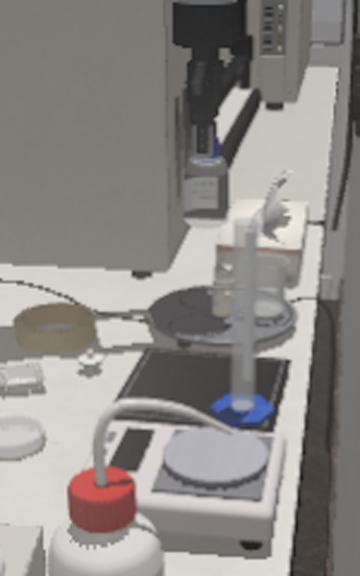

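Bottle is lifted upright, and the vial and beaker are undisturbed. Carrying it to the (+,+) corner.

>>> carry_out:
  deltas:
    - [4,-8,0,0]
    - [12,-25,0,0]
    - [23,-50,0,0]
    - [34,-76,0,0]
    - [45,-102,0,0]
    - [56,-128,0,0]
    - [67,-153,0,0]
    - [76,-175,0,0]
    - [82,-187,0,0]
    - [84,-191,0,0]

```text
clock: 19.75
ee_pos: [0.5181, 0.0351, 0.199]
eef_rot: [0.0, 1.0, 0.0, -0.0]
force: [-0.8, 0.6, -2.6]
opening: 0.0274
```

>>> carry_out:
  deltas:
    - [0,0,0,0]
    - [0,0,-12,0]
    - [0,0,-30,0]
    - [0,0,-50,0]
    - [0,0,-70,0]
    - [0,0,-86,0]
    - [0,0,-94,0]
    - [0,0,-97,0]
    - [0,0,-98,0]
    - [0,0,-98,0]

```text
clock: 21.0
ee_pos: [0.5183, 0.0357, 0.1019]
eef_rot: [-0.0, 1.0, 0.0, 0.001]
force: [-0.6, 0.2, -2.3]
opening: 0.0273
```

```bash
python3 snap.py g scene
```

```text
[0.51833011 0.03570328 0.1019005 ] 0.027325512799891476 [-0.57396851  0.24359986 -2.29939343] 21.0
```

View pics/scene_gz.png

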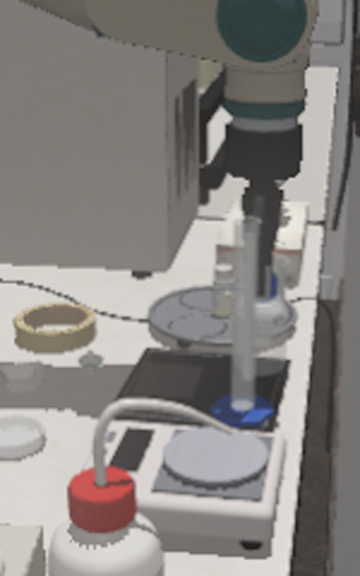

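>>> carry_out:
  deltas:
    - [0,0,-1,0]
    - [0,0,-2,0]
    - [0,0,-3,0]
    - [0,0,-3,0]

```text
clock: 21.55
ee_pos: [0.5184, 0.0358, 0.0994]
eef_rot: [-0.0, 1.0, 0.0, 0.001]
force: [-2.1, -1.1, 6.0]
opening: 0.027
```

>>> carry_out:
  deltas:
    - [0,0,0,0]
    - [0,0,0,0]
    - [0,0,0,0]
    - [0,0,0,0]
    - [0,0,0,0]
    - [0,0,0,0]
  gripper: 60

```text
clock: 22.3
ee_pos: [0.518, 0.0357, 0.0983]
eef_rot: [-0.0, 1.0, 0.0, -0.0]
force: [-0.4, 0.2, -0.1]
opening: 0.0516
```

>>> carry_out:
  deltas:
    - [0,0,20,0]
    - [0,0,50,0]
    - [0,0,90,0]
    - [0,0,130,0]
    - [0,0,165,0]
    - [0,0,175,0]
    - [0,0,175,0]

```text
clock: 23.18
ee_pos: [0.518, 0.0357, 0.2728]
eef_rot: [-0.0, 1.0, 0.0, -0.0]
force: [0.2, 0.7, 0.3]
opening: 0.051
```

```bash
python3 snap.py h scene wrist
```

```text
[0.51800376 0.03571918 0.27280902] 0.051005356778638766 [0.22551316 0.66920273 0.31641419] 23.175
```

View pics/scene_hz.png

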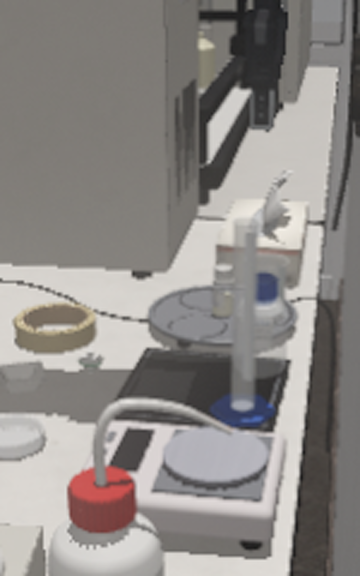

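View pics/wrist_h.png

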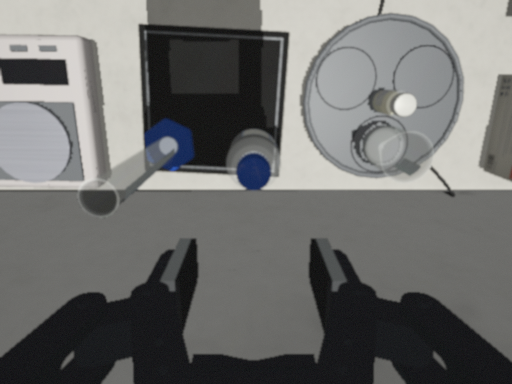

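>>> carry_out:
  deltas:
    - [-1,10,0,0]
    - [-2,40,0,0]
    - [-3,80,0,0]
    - [-5,120,0,0]
    - [-6,143,0,0]
    - [-7,150,0,0]
    - [-7,150,0,0]
  gripper: 90

```text
clock: 24.15
ee_pos: [0.5108, 0.1858, 0.2729]
eef_rot: [-0.0, 1.0, -0.0, -0.0]
force: [-0.1, -0.3, 0.3]
opening: 0.0768
```

```bash
python3 snap.py i wrist top; python3 - <<'E'
from h import *; from m0 import comps,circ
np.set_printoptions(precision=4,suppress=True)
c=wristcam(load("wrist_i.npz")); W=cloud(c)
m=(W[...,2]>.078)&(W[...,2]<.092)&(abs(W[...,0]-.511)<.05)&(abs(W[...,1]-.186)<.05)
for i,s,ce in comps(m)[0]: print(s,ce,ray(c,ce,.086))
q=W[m]; print("cloud circle",circ(q),q.min(0),q.max(0))
c=load("top_i.npz"); W=cloud(c)
m=(W[...,2]>.078)&(W[...,2]<.092)&(abs(W[...,0]-.511)<.05)&(abs(W[...,1]-.186)<.05)
q=W[m]; print("top",circ(q),q.min(0),q.max(0))
E
```

```text
[0.51078501 0.18577093 0.27285104] 0.07682970873842793 [-0.13894717 -0.27893876  0.28535587] 24.15
[226 137  57  52 617] [253.6418 165.1329] [[0.5128 0.1865 0.086 ]]
cloud circle (array([0.5102, 0.188 ]), np.float64(0.025315111356481054)) [0.4846 0.1591 0.078 ] [0.5372 0.215  0.0874]
top (array([0.5086, 0.1894]), np.float64(0.026079826551670682)) [0.4645 0.1598 0.078 ] [0.5342 0.2116 0.0885]
```

View pics/wrist_i.png

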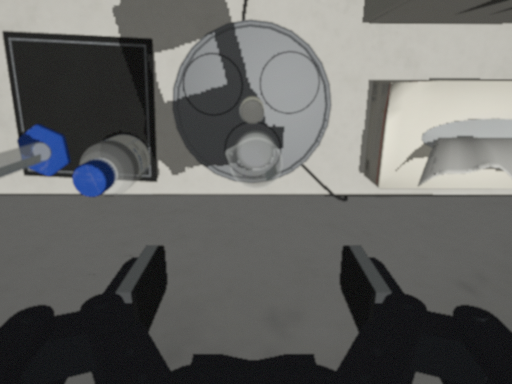

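>>> carry_out:
  deltas:
    - [0,1,-40,0]
    - [0,1,-80,0]
    - [0,1,-120,0]
    - [0,1,-155,0]
    - [0,1,-185,0]
    - [0,1,-210,0]
    - [0,1,-228,0]
    - [0,1,-238,0]
    - [0,1,-242,0]
    - [0,1,-242,0]

```text
clock: 25.5
ee_pos: [0.5113, 0.1868, 0.0318]
eef_rot: [-0.0, 1.0, 0.0, 0.0]
force: [0.2, -0.0, 0.3]
opening: 0.0767
```

>>> carry_out:
  deltas:
    - [0,0,0,0]
    - [0,0,0,0]
    - [0,0,0,0]
    - [0,0,0,0]
    - [0,0,0,0]
    - [0,0,0,0]
    - [0,0,0,0]
    - [0,0,0,0]
  gripper: 20
  squeeze: 25

```text
clock: 26.5
ee_pos: [0.5116, 0.1869, 0.0322]
eef_rot: [-0.0, 1.0, 0.0, 0.001]
force: [-0.5, 0.0, 5.7]
opening: 0.0499
```

```bash
python3 snap.py j scene wrist
```

```text
[0.51157067 0.18690962 0.03222868] 0.04986352090593512 [-0.50088176  0.03737198  5.71586096] 26.5
```

View pics/scene_jz.png

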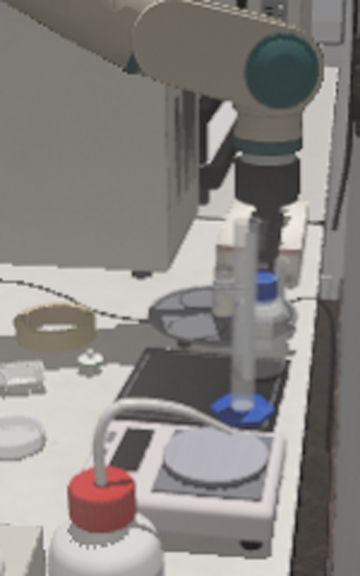

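View pics/wrist_j.png

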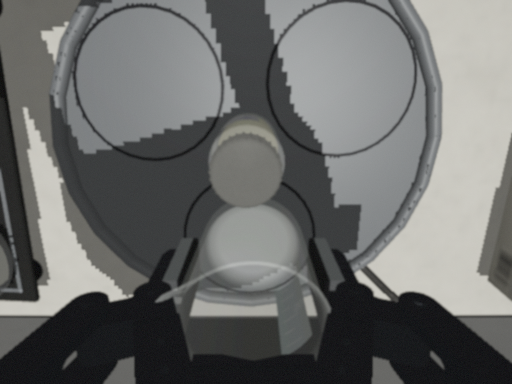

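>>> carry_out:
  deltas:
    - [0,0,3,0]
    - [0,0,10,0]
    - [0,0,25,0]
    - [0,0,45,0]
    - [0,0,65,0]
    - [0,0,85,0]
    - [0,0,105,0]
    - [0,0,122,0]
    - [0,0,130,0]
    - [0,0,130,0]

```text
clock: 27.85
ee_pos: [0.5111, 0.1867, 0.1618]
eef_rot: [-0.0, 1.0, 0.0, 0.0]
force: [-0.6, 1.5, -1.4]
opening: 0.0497
```

```bash
python3 snap.py k scene
```

```text
[0.51114675 0.18673766 0.16177675] 0.04974830567816151 [-0.63078656  1.47453039 -1.41245367] 27.85
```

View pics/scene_kz.png

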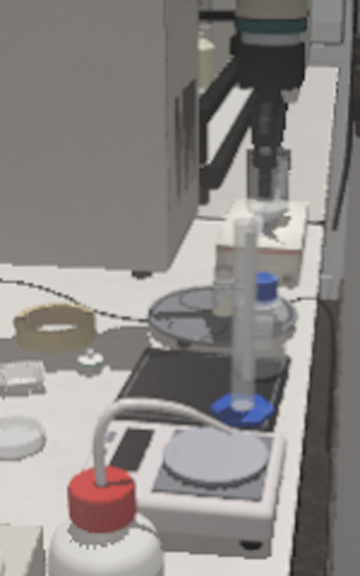

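>>> carry_out:
  deltas:
    - [-4,-8,0,0]
    - [-12,-25,0,0]
    - [-24,-52,0,0]
    - [-36,-82,0,0]
    - [-48,-112,0,0]
    - [-60,-142,0,0]
    - [-72,-172,0,0]
    - [-84,-202,0,0]
    - [-94,-230,0,0]
    - [-99,-245,0,0]

```text
clock: 29.15
ee_pos: [0.4108, -0.0596, 0.1607]
eef_rot: [0.001, 1.0, 0.0, -0.001]
force: [0.2, 0.1, 0.1]
opening: 0.0496
```

>>> carry_out:
  deltas:
    - [0,0,0,0]
    - [0,0,-12,0]
    - [0,0,-32,0]
    - [0,0,-54,0]
    - [0,0,-76,0]
    - [0,0,-98,0]
    - [0,0,-115,0]
    - [0,0,-124,0]
    - [0,0,-128,0]
    - [0,0,-128,0]

```text
clock: 30.4
ee_pos: [0.4121, -0.0581, 0.0334]
eef_rot: [-0.0, 1.0, 0.0, 0.0]
force: [-0.3, -0.6, -0.0]
opening: 0.0498
```

>>> carry_out:
  deltas:
    - [0,0,-1,0]
    - [0,0,-2,0]
    - [0,0,-3,0]
    - [0,0,-3,0]

```text
clock: 30.9
ee_pos: [0.4125, -0.0584, 0.0322]
eef_rot: [-0.0, 1.0, -0.0, 0.001]
force: [-8.5, 1.6, 14.6]
opening: 0.0497
```

```bash
python3 snap.py l scene wrist
```

```text
[ 0.41253123 -0.05841347  0.032187  ] 0.04973336033633749 [-8.54925758  1.59529597 14.62853569] 30.9
```

View pics/scene_lz.png

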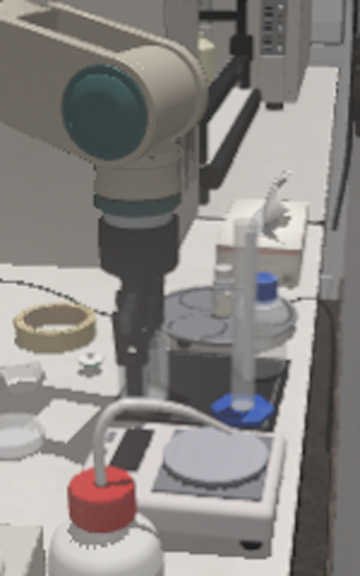

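View pics/wrist_l.png

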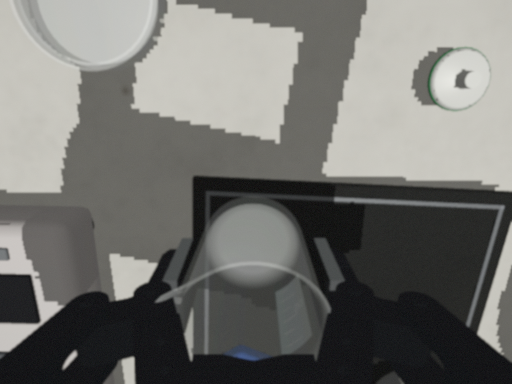

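>>> carry_out:
  deltas:
    - [0,0,1,0]
    - [0,0,1,0]

```text
clock: 31.25
ee_pos: [0.4125, -0.0584, 0.0322]
eef_rot: [-0.0, 1.0, -0.0, 0.001]
force: [-3.3, 1.5, 6.9]
opening: 0.0497
```

>>> carry_out:
  deltas:
    - [0,0,0,0]
    - [0,0,0,0]
    - [0,0,0,0]
    - [0,0,0,0]
    - [0,0,0,0]
    - [0,0,0,0]
  gripper: 90

```text
clock: 32.0
ee_pos: [0.412, -0.0583, 0.0313]
eef_rot: [-0.0, 1.0, 0.0, -0.0]
force: [0.0, -0.1, 0.1]
opening: 0.0771
```

>>> carry_out:
  deltas:
    - [0,0,15,0]
    - [0,0,40,0]
    - [0,0,80,0]
    - [0,0,120,0]
    - [0,0,160,0]
    - [0,0,200,0]
    - [0,0,235,0]
    - [0,0,245,0]
    - [0,0,245,0]

```text
clock: 33.12
ee_pos: [0.412, -0.0583, 0.2765]
eef_rot: [-0.0, 1.0, -0.0, 0.0]
force: [-0.4, -0.6, -0.5]
opening: 0.0769
```

```bash
python3 snap.py n scene top wrist
```

```text
[ 0.41196192 -0.05828351  0.27648415] 0.07687116920634153 [-0.37665894 -0.64744464 -0.45576284] 33.125
```

View pics/scene_nz.png

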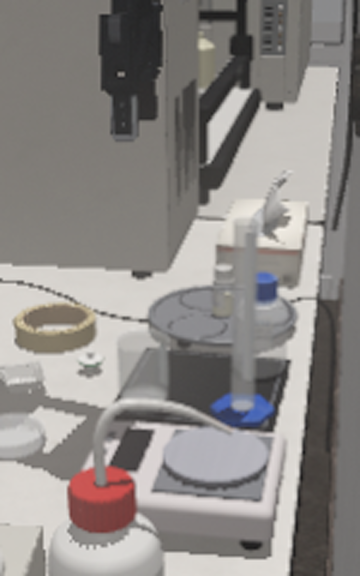

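View pics/top_n.png

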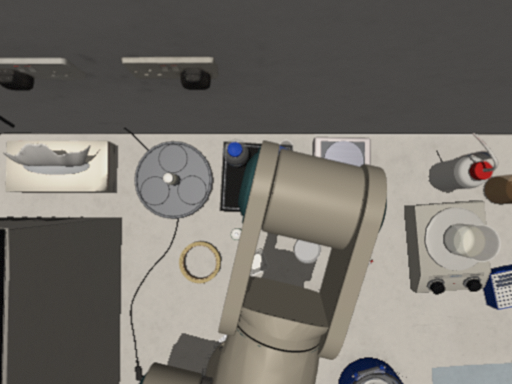

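>>> carry_out:
  deltas:
    - [3,15,0,0]
    - [10,50,0,0]
    - [20,95,0,0]
    - [30,140,0,0]
    - [40,185,0,0]
    - [47,222,0,0]
    - [50,240,0,0]
    - [50,243,0,0]
    - [50,243,0,0]
  gripper: 70

```text
clock: 34.4
ee_pos: [0.4619, 0.1841, 0.2763]
eef_rot: [0.0, 1.0, -0.0, -0.0]
force: [-0.0, -0.1, -0.4]
opening: 0.0601
```

```bash
python3 snap.py o wrist; python3 - <<'E'
from h import *; from m0 import comps,circ
np.set_printoptions(precision=4,suppress=True)
c=wristcam(load("wrist_o.npz")); W=cloud(c); hsv=cv2.cvtColor(c["frame"],cv2.COLOR_RGB2HSV)
roi=(abs(W[...,0]-.461)<.05)&(abs(W[...,1]-.185)<.05)
m=roi&(W[...,2]>.070)&(W[...,2]<.08)
for i,s,ce in comps(m)[0]: print(s,ce,ray(c,ce,.075),np.median(W[m],0))
E
```

```text
[0.46188536 0.1841209  0.27627039] 0.060108841478070704 [-0.02127351 -0.10258088 -0.43455909] 34.4
[243 147  22  23 369] [253.8916 158.0678] [[0.46   0.1851 0.075 ]] [0.46   0.1852 0.0748]
```

View pics/wrist_o.png

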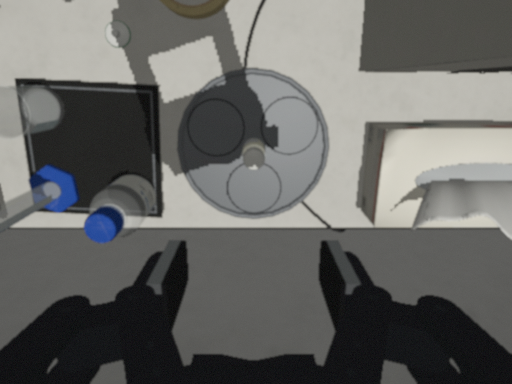

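>>> carry_out:
  deltas:
    - [-1,1,-40,0]
    - [-1,1,-80,0]
    - [-1,1,-120,0]
    - [-1,1,-160,0]
    - [-1,1,-195,0]
    - [-1,1,-220,0]
    - [-1,1,-238,0]
    - [-1,1,-247,0]
    - [-1,1,-250,0]
    - [-1,1,-250,0]

```text
clock: 35.7
ee_pos: [0.4614, 0.1858, 0.0269]
eef_rot: [-0.0, 1.0, 0.0, 0.0]
force: [-0.5, -0.6, 0.9]
opening: 0.0597
```

>>> carry_out:
  deltas:
    - [0,0,0,0]
    - [0,0,0,0]
    - [0,0,0,0]
    - [0,0,0,0]
    - [0,0,0,0]
    - [0,0,0,0]
    - [0,0,0,0]
    - [0,0,0,0]
  gripper: 0
  squeeze: 20

```text
clock: 36.7
ee_pos: [0.4614, 0.1859, 0.0269]
eef_rot: [-0.0, 1.0, 0.0, 0.001]
force: [-0.3, -0.3, 5.8]
opening: 0.0263
```

>>> carry_out:
  deltas:
    - [0,0,3,0]
    - [0,0,10,0]
    - [0,0,25,0]
    - [0,0,50,0]
    - [0,0,80,0]
    - [0,0,115,0]
    - [0,0,150,0]
    - [0,0,185,0]
    - [0,0,215,0]
    - [0,0,230,0]

```text
clock: 37.95
ee_pos: [0.4613, 0.1858, 0.259]
eef_rot: [-0.0, 1.0, 0.001, 0.002]
force: [-0.1, 0.3, 0.1]
opening: 0.0264
```

```bash
python3 snap.py p scene wrist
```

```text
[0.46127819 0.18581937 0.25900704] 0.02644563815435095 [-0.11690893  0.34460955  0.12297664] 37.95
```

View pics/wrist_p.png

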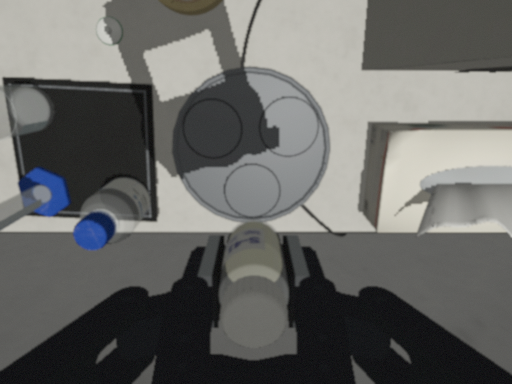

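View pics/scene_pz.png

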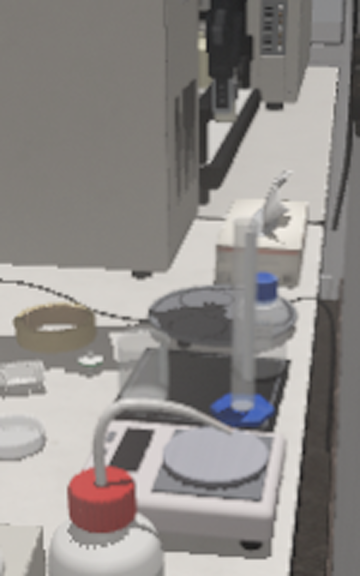

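>>> carry_out:
  deltas:
    - [2,-12,3,0]
    - [5,-45,5,0]
    - [10,-90,5,0]
    - [15,-140,5,0]
    - [20,-190,5,0]
    - [26,-240,5,0]
    - [32,-290,5,0]
    - [37,-340,5,0]
    - [41,-378,5,0]
    - [42,-391,5,0]

```text
clock: 39.3
ee_pos: [0.502, -0.2076, 0.2595]
eef_rot: [0.001, 1.0, 0.001, -0.002]
force: [-1.5, 0.2, 0.1]
opening: 0.0261
```

```bash
python3 snap.py q wrist; python3 - <<'E'
from h import *; from m0 import comps,circ
np.set_printoptions(precision=4,suppress=True)
c=wristcam(load("wrist_q.npz")); W=cloud(c)
m=(W[...,2]>.049)&(W[...,2]<.06)&(abs(W[...,0]-.503)<.055)&(abs(W[...,1]+.205)<.06)
for i,s,ce in comps(m,100)[0]: print(s,ce,ray(c,ce,.054))
cn=max(cv2.findContours(m.astype(np.uint8),0,1)[0],key=cv2.contourArea).reshape(-1,2)
P=ray(c,cn,.054); ctr,r=circ(P)
for k in range(5):
    d=abs(np.hypot(*(P[:,:2]-ctr).T)-r); P=P[d<.003]; ctr,r=circ(P)
print(ctr,r,len(P))
E
```

```text
[ 0.50202464 -0.20756391  0.25951519] 0.026121506242944827 [-1.5248403   0.23480601  0.13915529] 39.3
[ 213  118   84   82 5342] [254.4055 158.4264] [[ 0.5008 -0.2057  0.054 ]]
[ 0.5024 -0.2057] 0.04329532581639368 232
```

View pics/wrist_q.png

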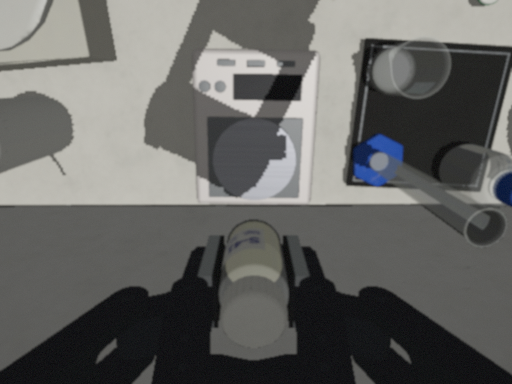

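>>> carry_out:
  deltas:
    - [0,0,-10,0]
    - [0,0,-40,0]
    - [0,0,-75,0]
    - [0,0,-110,0]
    - [0,0,-140,0]
    - [0,0,-165,0]
    - [0,0,-180,0]
    - [0,0,-187,0]
    - [0,0,-190,0]
    - [0,0,-190,0]

```text
clock: 40.6
ee_pos: [0.5033, -0.2054, 0.072]
eef_rot: [-0.0, 1.0, -0.0, 0.0]
force: [-0.2, -0.2, 0.1]
opening: 0.0265
```

>>> carry_out:
  deltas:
    - [0,0,-2,0]
    - [0,0,-4,0]
    - [0,0,-5,0]
    - [0,0,-6,0]
    - [0,0,-6,0]
    - [0,0,-6,0]

```text
clock: 41.35
ee_pos: [0.5031, -0.2054, 0.066]
eef_rot: [-0.0, 1.0, -0.0, 0.0]
force: [-2.8, 0.9, 5.7]
opening: 0.0266
```

```bash
python3 snap.py r scene wrist
```

```text
[ 0.5030766  -0.20536455  0.06596141] 0.026638287487891654 [-2.76802328  0.92919402  5.69814144] 41.35
```

View pics/scene_rz.png

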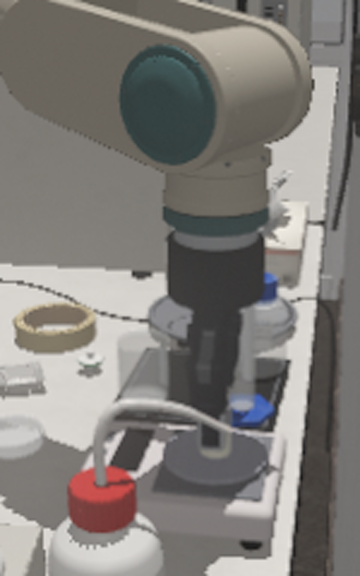

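View pics/wrist_r.png

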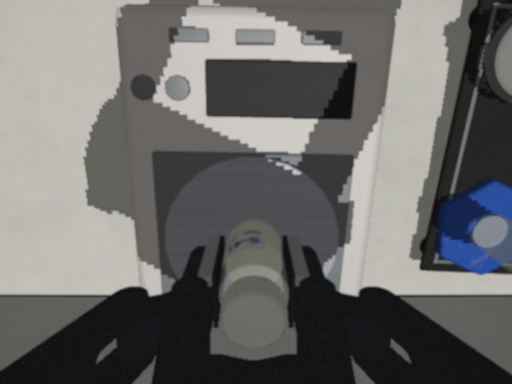

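Contact with the pan at the expected height, vial centred. Releasing.

>>> carry_out:
  deltas:
    - [0,0,0,0]
    - [0,0,0,0]
    - [0,0,0,0]
    - [0,0,0,0]
    - [0,0,0,0]
    - [0,0,0,0]
  gripper: 65

```text
clock: 42.2
ee_pos: [0.503, -0.2053, 0.0653]
eef_rot: [-0.0, 1.0, 0.0, -0.0]
force: [0.6, 0.0, -0.2]
opening: 0.0556
```

>>> carry_out:
  deltas:
    - [0,0,10,0]
    - [0,0,35,0]
    - [0,0,75,0]
    - [0,0,115,0]
    - [0,0,155,0]
    - [0,0,190,0]
    - [0,0,208,0]
    - [0,0,210,0]
    - [0,0,210,0]

```text
clock: 43.32
ee_pos: [0.5027, -0.2051, 0.2738]
eef_rot: [-0.0, 1.0, 0.001, -0.001]
force: [0.1, 0.5, 0.5]
opening: 0.0556
```

```bash
python3 snap.py s scene wrist;  python3 - <<'E'
from h import *; from m0 import comps,circ
np.set_printoptions(precision=4,suppress=True)
c=wristcam(load("wrist_s.npz")); W=cloud(c)
m=(W[...,2]>.108)&(W[...,2]<.12)&(abs(W[...,0]-.503)<.055)&(abs(W[...,1]+.205)<.06)
for i,s,ce in comps(m,20)[0]: print("vial",s,ce,ray(c,ce,.114))
E
```

```text
[ 0.50266786 -0.20513349  0.27376652] 0.05560585822435369 [0.10435464 0.46854273 0.48647193] 43.325
vial [241 157  25  25 482] [253.    169.388] [[ 0.5019 -0.2049  0.114 ]]
```

View pics/scene_sz.png

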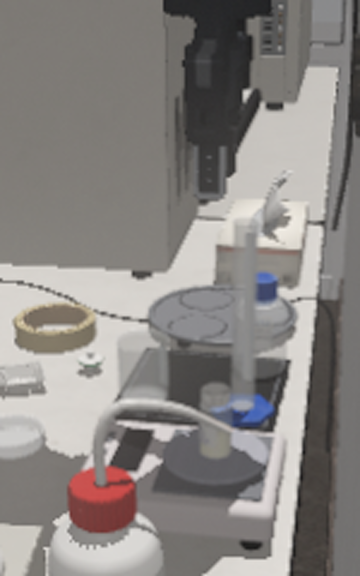

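View pics/wrist_s.png

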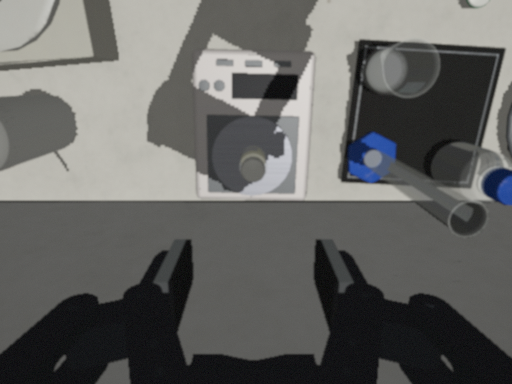

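>>> carry_out:
  deltas:
    - [-5,8,0,0]
    - [-20,32,0,0]
    - [-40,65,0,0]
    - [-60,97,0,0]
    - [-78,126,0,0]
    - [-88,142,0,0]
    - [-91,147,0,0]
    - [-91,147,0,0]
  gripper: 90

```text
clock: 44.42
ee_pos: [0.4122, -0.0585, 0.2753]
eef_rot: [-0.0, 1.0, -0.0, 0.0]
force: [0.7, -0.6, 1.1]
opening: 0.0766
```

```bash
python3 snap.py t wrist;  python3 - <<'E'
from h import *; from m0 import comps,circ
np.set_printoptions(precision=4,suppress=True)
c=wristcam(load("wrist_t.npz")); W=cloud(c)
m=(W[...,2]>.078)&(W[...,2]<.092)&(abs(W[...,0]-.412)<.05)&(abs(W[...,1]+.058)<.05)
q=W[m];print(circ(q),q.min(0),q.max(0))
E
```

```text
[ 0.4121586  -0.0584703   0.27525338] 0.07660335904347458 [ 0.66987131 -0.58275059  1.12107095] 44.425
(array([ 0.4111, -0.0591]), np.float64(0.025296185169405797)) [ 0.3857 -0.088   0.078 ] [ 0.4383 -0.0322  0.0884]
```

View pics/wrist_t.png

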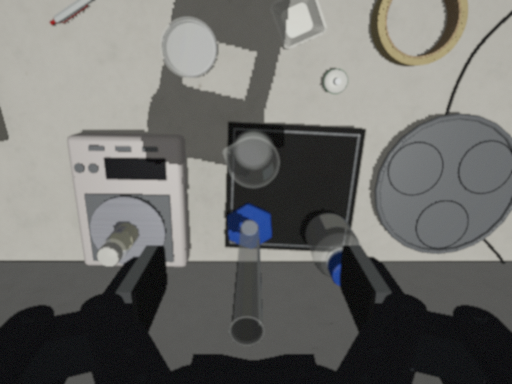

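>>> carry_out:
  deltas:
    - [0,0,-40,0]
    - [0,0,-80,0]
    - [0,0,-120,0]
    - [0,0,-155,0]
    - [0,0,-185,0]
    - [0,0,-210,0]
    - [0,0,-228,0]
    - [0,0,-238,0]
    - [0,0,-242,0]
    - [0,0,-242,0]

```text
clock: 45.72
ee_pos: [0.4123, -0.0585, 0.0336]
eef_rot: [0.0, 1.0, 0.0, 0.0]
force: [0.0, -0.1, 0.0]
opening: 0.0767
```

>>> carry_out:
  deltas:
    - [0,0,0,0]
    - [0,0,0,0]
    - [0,0,0,0]
    - [0,0,0,0]
    - [0,0,0,0]
    - [0,0,0,0]
    - [0,0,0,0]
    - [0,0,0,0]
  gripper: 20
  squeeze: 25

```text
clock: 46.72
ee_pos: [0.4126, -0.0584, 0.0341]
eef_rot: [-0.0, 1.0, -0.0, 0.001]
force: [-0.1, -0.1, 6.1]
opening: 0.0493
```

>>> carry_out:
  deltas:
    - [0,0,3,0]
    - [0,0,10,0]
    - [0,0,25,0]
    - [0,0,45,0]
    - [0,0,65,0]
    - [0,0,85,0]
    - [0,0,105,0]
    - [0,0,122,0]
    - [0,0,130,0]
    - [0,0,130,0]

```text
clock: 47.98
ee_pos: [0.4121, -0.0583, 0.1637]
eef_rot: [-0.0, 1.0, -0.0, 0.0]
force: [-0.2, 0.7, -1.1]
opening: 0.0499
```

>>> carry_out:
  deltas:
    - [4,8,0,0]
    - [12,25,0,0]
    - [24,52,0,0]
    - [36,82,0,0]
    - [48,112,0,0]
    - [60,142,0,0]
    - [72,172,0,0]
    - [84,202,0,0]
    - [94,230,0,0]
    - [99,245,0,0]

```text
clock: 49.22
ee_pos: [0.5108, 0.1883, 0.1622]
eef_rot: [-0.001, 1.0, -0.0, -0.001]
force: [-0.0, -0.2, 0.5]
opening: 0.0501
```

>>> carry_out:
  deltas:
    - [0,0,0,0]
    - [0,0,-12,0]
    - [0,0,-32,0]
    - [0,0,-54,0]
    - [0,0,-76,0]
    - [0,0,-98,0]
    - [0,0,-115,0]
    - [0,0,-124,0]
    - [0,0,-128,0]
    - [0,0,-128,0]

```text
clock: 50.48
ee_pos: [0.5112, 0.1867, 0.0356]
eef_rot: [-0.0, 1.0, 0.0, 0.0]
force: [-0.8, -0.0, -0.8]
opening: 0.0493
```

```bash
python3 snap.py u scene wrist
```

```text
[0.51122988 0.18672616 0.03563985] 0.049336479491478 [-0.76653543 -0.0199235  -0.83498694] 50.475
```

View pics/wrist_u.png

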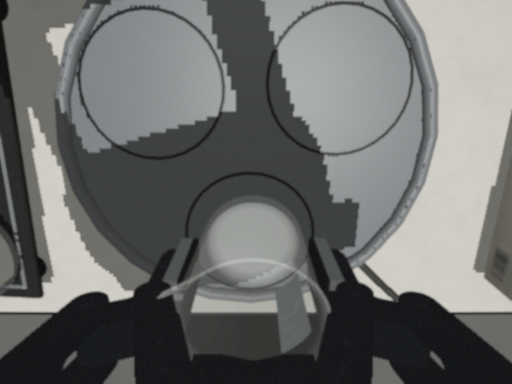

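Matches the starting view (ring and beaker base in the same pixels). Lower the last 2 mm and release.

>>> carry_out:
  deltas:
    - [0,0,-1,0]
    - [0,0,-2,0]
    - [0,0,-2,0]
    - [0,0,-2,0]

```text
clock: 51.08
ee_pos: [0.5113, 0.1868, 0.0341]
eef_rot: [-0.0, 1.0, 0.0, 0.0]
force: [-3.0, -1.7, 5.4]
opening: 0.0496
```

>>> carry_out:
  deltas:
    - [0,0,0,0]
    - [0,0,0,0]
    - [0,0,0,0]
    - [0,0,0,0]
    - [0,0,0,0]
    - [0,0,0,0]
  gripper: 90

```text
clock: 51.82
ee_pos: [0.511, 0.1867, 0.0333]
eef_rot: [-0.0, 1.0, 0.0, 0.0]
force: [0.5, -0.1, 1.5]
opening: 0.0766
```

>>> carry_out:
  deltas:
    - [0,0,15,0]
    - [0,0,40,0]
    - [0,0,80,0]
    - [0,0,120,0]
    - [0,0,160,0]
    - [0,0,200,0]
    - [0,0,235,0]
    - [0,0,243,0]
    - [0,0,243,0]

```text
clock: 52.95
ee_pos: [0.5109, 0.1867, 0.2764]
eef_rot: [-0.0, 1.0, 0.0, 0.0]
force: [-0.3, -1.1, -0.5]
opening: 0.0765
```

```bash
python3 snap.py v scene wrist;  python3 - <<'E'
from h import *; from m0 import comps,circ
np.set_printoptions(precision=4,suppress=True)
c=wristcam(load("wrist_v.npz")); W=cloud(c)
m=(W[...,2]>.078)&(W[...,2]<.092)&(abs(W[...,0]-.511)<.05)&(abs(W[...,1]-.186)<.05)
q=W[m];print(circ(q),q.min(0),q.max(0))
E
```

```text
[0.51092427 0.18671201 0.27644162] 0.07651213289674226 [-0.25512681 -1.13191498 -0.54378487] 52.95
(array([0.5106, 0.1865]), np.float64(0.025233933009863797)) [0.4853 0.158  0.078 ] [0.5373 0.2132 0.0886]
```

View pics/wrist_v.png

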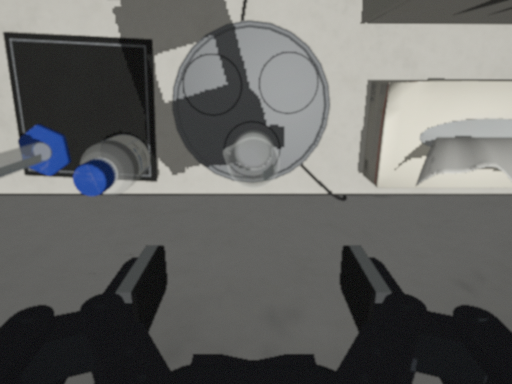

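>>> carry_out:
  deltas:
    - [1,-10,0,0]
    - [3,-45,0,0]
    - [5,-90,0,0]
    - [6,-130,0,0]
    - [7,-148,0,0]
    - [7,-151,0,0]
    - [7,-151,-5,0]
  gripper: 60

```text
clock: 53.92
ee_pos: [0.5181, 0.0364, 0.2713]
eef_rot: [-0.0, 1.0, 0.0, 0.0]
force: [-0.3, 0.6, -0.5]
opening: 0.0513
```

>>> carry_out:
  deltas:
    - [0,0,-35,0]
    - [0,0,-75,0]
    - [0,0,-110,0]
    - [0,0,-140,0]
    - [0,0,-160,0]
    - [0,0,-170,0]
    - [0,0,-173,0]
    - [0,0,-173,0]

```text
clock: 54.92
ee_pos: [0.5183, 0.036, 0.0989]
eef_rot: [-0.0, 1.0, 0.0, 0.001]
force: [0.1, 0.2, 0.6]
opening: 0.0515
```

>>> carry_out:
  deltas:
    - [0,0,0,0]
    - [0,0,0,0]
    - [0,0,0,0]
    - [0,0,0,0]
    - [0,0,0,0]
    - [0,0,0,0]
    - [0,0,0,0]
    - [0,0,0,0]
  gripper: 0
  squeeze: 45

```text
clock: 55.92
ee_pos: [0.5186, 0.0358, 0.0993]
eef_rot: [-0.0, 1.0, 0.0, 0.001]
force: [-0.3, 0.5, 6.1]
opening: 0.0273
```

>>> carry_out:
  deltas:
    - [0,0,3,0]
    - [0,0,10,0]
    - [0,0,25,0]
    - [0,0,45,0]
    - [0,0,65,0]
    - [0,0,85,0]
    - [0,0,97,0]
    - [0,0,100,0]
    - [0,0,100,0]

```text
clock: 57.05
ee_pos: [0.5178, 0.0357, 0.1979]
eef_rot: [-0.0, 1.0, 0.0, -0.0]
force: [-1.1, -0.8, -2.4]
opening: 0.0276
```

```bash
python3 snap.py w scene wrist
```

```text
[0.5178156  0.03569767 0.19793081] 0.0275882338618098 [-1.1348287  -0.84877745 -2.41177282] 57.05
```

View pics/scene_wz.png

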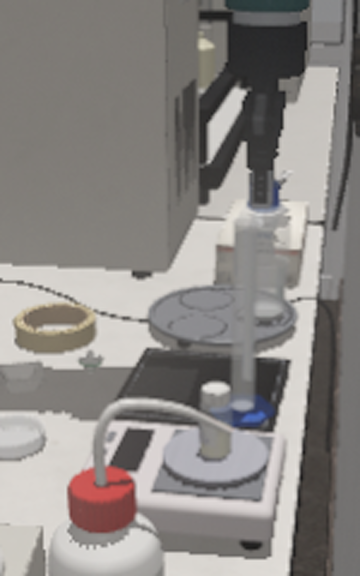

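>>> carry_out:
  deltas:
    - [-4,8,0,0]
    - [-12,25,0,0]
    - [-23,50,0,0]
    - [-34,76,0,0]
    - [-45,102,0,0]
    - [-56,128,0,0]
    - [-67,153,0,0]
    - [-76,175,0,0]
    - [-82,187,0,0]
    - [-84,191,0,0]

```text
clock: 58.4
ee_pos: [0.4334, 0.2275, 0.1983]
eef_rot: [-0.001, 1.0, 0.0, -0.0]
force: [0.6, 0.7, -2.1]
opening: 0.0274
```

>>> carry_out:
  deltas:
    - [0,0,0,0]
    - [0,0,-12,0]
    - [0,0,-30,0]
    - [0,0,-50,0]
    - [0,0,-70,0]
    - [0,0,-86,0]
    - [0,0,-92,0]
    - [0,0,-95,0]
    - [0,0,-95,0]

```text
clock: 59.52
ee_pos: [0.4342, 0.2268, 0.1037]
eef_rot: [-0.0, 1.0, 0.0, 0.0]
force: [-0.1, 0.2, -2.3]
opening: 0.0275
```

```bash
python3 snap.py x wrist
```

```text
[0.43423658 0.22680326 0.10370104] 0.02748240313354619 [-0.07005638  0.20881765 -2.27112929] 59.525
```

View pics/wrist_x.png

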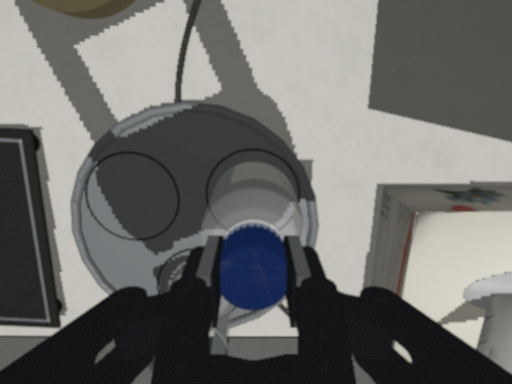

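>>> carry_out:
  deltas:
    - [0,0,-2,0]
    - [0,0,-3,0]
    - [0,0,-4,0]
    - [0,0,-5,0]
    - [0,0,-5,0]
    - [0,0,-5,0]

```text
clock: 60.32
ee_pos: [0.4344, 0.2269, 0.0995]
eef_rot: [-0.0, 1.0, 0.0, 0.001]
force: [-1.9, -1.0, 5.6]
opening: 0.0272
```

>>> carry_out:
  deltas:
    - [0,0,0,0]
    - [0,0,0,0]
    - [0,0,0,0]
    - [0,0,0,0]
    - [0,0,0,0]
    - [0,0,0,0]
  gripper: 60

```text
clock: 61.08
ee_pos: [0.434, 0.2267, 0.0983]
eef_rot: [-0.0, 1.0, 0.0, 0.0]
force: [-0.5, -1.3, 0.1]
opening: 0.0511
```

>>> carry_out:
  deltas:
    - [0,0,20,0]
    - [0,0,50,0]
    - [0,0,90,0]
    - [0,0,130,0]
    - [0,0,165,0]
    - [0,0,175,0]
    - [0,0,175,0]

```text
clock: 61.95
ee_pos: [0.434, 0.2267, 0.2728]
eef_rot: [-0.0, 1.0, 0.0, -0.0]
force: [0.2, -0.3, -0.1]
opening: 0.0514
```

```bash
python3 snap.py y scene wrist; python3 - <<'E'
from h import *; from m0 import comps
np.set_printoptions(precision=4,suppress=True)
c=wristcam(load("wrist_y.npz")); hsv=cv2.cvtColor(c["frame"],cv2.COLOR_RGB2HSV)
blue=(hsv[...,0]>105)&(hsv[...,0]<130)&(hsv[...,1]>130)
for i,s,ce in comps(blue)[0]: print(s,ce,ray(c,ce,.12))
E
```

```text
[0.43401737 0.22671283 0.27280288] 0.051394197753335855 [ 0.16648415 -0.25400345 -0.13766289] 61.95
[238 154  32  36 892] [253.7791 171.5404] [[0.4338 0.2275 0.12  ]]
[   0  187   48   47 1167] [ 26.0865 208.9263] [[0.4699 0.0147 0.12  ]]
```

View pics/wrist_y.png

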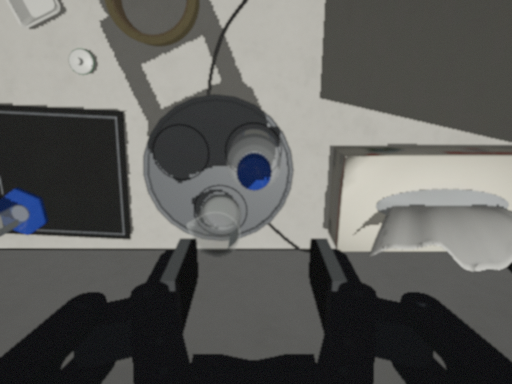

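>>> carry_out:
  deltas:
    - [8,-20,0,0]
    - [20,-65,0,0]
    - [33,-115,0,0]
    - [46,-165,0,0]
    - [58,-215,0,0]
    - [69,-255,0,0]
    - [76,-282,0,0]
    - [78,-290,0,0]
    - [78,-290,0,0]
  gripper: 65

```text
clock: 63.18
ee_pos: [0.5117, -0.063, 0.2723]
eef_rot: [0.0, 1.0, 0.0, -0.001]
force: [0.3, -0.0, -0.3]
opening: 0.0555
```

>>> carry_out:
  deltas:
    - [0,0,-20,0]
    - [0,0,-50,0]
    - [0,0,-80,0]
    - [0,0,-105,0]
    - [0,0,-120,0]
    - [0,0,-126,0]
    - [0,0,-126,0]

```text
clock: 64.05
ee_pos: [0.5122, -0.063, 0.1477]
eef_rot: [-0.0, 1.0, 0.0, 0.0]
force: [-0.5, -0.6, 0.6]
opening: 0.056
```

>>> carry_out:
  deltas:
    - [0,0,0,0]
    - [0,0,0,0]
    - [0,0,0,0]
    - [0,0,0,0]
    - [0,0,0,0]
    - [0,0,0,0]
    - [0,0,0,0]
    - [0,0,0,0]
  gripper: 0
  squeeze: 30

```text
clock: 65.05
ee_pos: [0.5124, -0.0634, 0.1482]
eef_rot: [-0.0, 1.0, -0.0, 0.001]
force: [0.1, 0.2, 5.1]
opening: 0.0231
```

>>> carry_out:
  deltas:
    - [0,0,3,0]
    - [0,0,10,0]
    - [0,0,22,0]
    - [0,0,36,0]
    - [0,0,48,0]
    - [0,0,55,0]
    - [0,0,55,0]

```text
clock: 65.92
ee_pos: [0.5122, -0.0633, 0.2029]
eef_rot: [-0.0, 1.0, -0.0, 0.001]
force: [0.5, -0.7, -0.1]
opening: 0.0234
```

```bash
python3 snap.py za scene wrist
```

```text
[ 0.51220313 -0.06333337  0.20294049] 0.023351303054657414 [ 0.5215446  -0.66280135 -0.12069728] 65.925
```

View pics/scene_zaz.png

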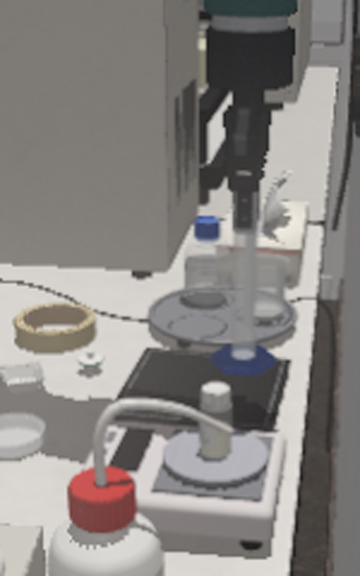

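>>> carry_out:
  deltas:
    - [-3,8,0,0]
    - [-9,24,0,0]
    - [-18,50,0,0]
    - [-28,76,0,0]
    - [-38,102,0,0]
    - [-48,128,0,0]
    - [-57,154,0,0]
    - [-66,180,0,0]
    - [-72,196,0,0]
    - [-75,203,0,0]

```text
clock: 67.28
ee_pos: [0.4364, 0.1406, 0.2023]
eef_rot: [-0.001, 1.0, 0.0, -0.0]
force: [-0.1, -0.0, -1.2]
opening: 0.0229
```

>>> carry_out:
  deltas:
    - [0,0,0,0]
    - [0,0,-8,0]
    - [0,0,-22,0]
    - [0,0,-36,0]
    - [0,0,-46,0]
    - [0,0,-50,0]
    - [0,0,-52,0]
    - [0,0,-52,0]

```text
clock: 68.28
ee_pos: [0.4371, 0.1398, 0.1506]
eef_rot: [-0.0, 1.0, 0.0, 0.0]
force: [-0.2, 0.3, -2.1]
opening: 0.0234
```

```bash
python3 snap.py zb scene wrist
```

```text
[0.43713458 0.1397602  0.15059188] 0.023353150647731444 [-0.15450182  0.25218753 -2.08329247] 68.275
```

View pics/wrist_zb.png

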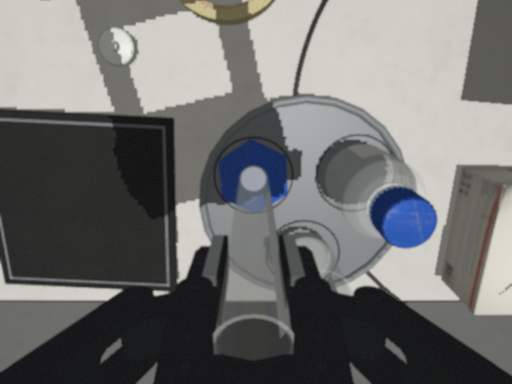

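Foot is centred in its ring. Lower the last ~2.5 mm, release, retreat.

>>> carry_out:
  deltas:
    - [0,0,-1,0]
    - [0,0,-2,0]
    - [0,0,-3,0]
    - [0,0,-3,0]
    - [0,0,-3,0]

```text
clock: 69.0
ee_pos: [0.4373, 0.1398, 0.1483]
eef_rot: [-0.0, 1.0, 0.0, 0.001]
force: [-1.1, 0.0, 5.5]
opening: 0.0234
```

>>> carry_out:
  deltas:
    - [0,0,0,0]
    - [0,0,0,0]
    - [0,0,0,0]
    - [0,0,0,0]
    - [0,0,0,0]
    - [0,0,0,0]
  gripper: 65

```text
clock: 69.75
ee_pos: [0.437, 0.1397, 0.1473]
eef_rot: [-0.0, 1.0, 0.0, -0.0]
force: [-1.5, 0.2, 0.0]
opening: 0.0553
```

>>> carry_out:
  deltas:
    - [0,0,20,0]
    - [0,0,50,0]
    - [0,0,85,0]
    - [0,0,120,0]
    - [0,0,155,0]
    - [0,0,185,0]
    - [0,0,195,0]
    - [0,0,195,0]

```text
clock: 70.75
ee_pos: [0.4371, 0.1397, 0.342]
eef_rot: [-0.0, 1.0, 0.0, 0.0]
force: [1.0, 1.0, -0.4]
opening: 0.0556
```

>>> carry_out:
  deltas:
    - [0,-20,0,0]
    - [0,-60,0,0]
    - [0,-100,0,0]
    - [0,-140,0,0]
    - [0,-180,0,0]
    - [0,-220,0,0]
    - [0,-260,0,0]
    - [0,-300,0,0]
    - [0,-330,0,0]
    - [0,-330,0,0]

```text
clock: 72.0
ee_pos: [0.4365, -0.1916, 0.34]
eef_rot: [0.001, 1.0, 0.001, -0.002]
force: [0.1, 0.0, -0.2]
opening: 0.0557
```

```bash
python3 snap.py zz scene top; python3 - <<'E'
from h import *; from m0 import comps,circ
np.set_printoptions(precision=4,suppress=True)
for n in ("top0.npz","top_zz.npz"):
    c=load(n); W=cloud(c); hsv=cv2.cvtColor(c["frame"],cv2.COLOR_RGB2HSV); print(n)
    roi=np.zeros(hsv.shape[:2],bool); roi[135:225,128:220]=1
    blue=roi&(hsv[...,0]>105)&(hsv[...,0]<130)&(hsv[...,1]>130)
    for i,s,ce in comps(blue)[0]: print("blue",s,ce,ray(c,ce,.12)[0],ray(c,ce,.022)[0])
    m=roi&(W[...,2]>.195)&(W[...,2]<.22)
    for i,s,ce in comps(m,4)[0]: print("cyltop",s,ce,ray(c,ce,.21))
    m=(W[...,2]>.078)&(W[...,2]<.092)&(abs(W[...,0]-.515)<.04)&(abs(W[...,1]-.186)<.04)
    print("rim",circ(W[m]),W[m].min(0),W[m].max(0))
E
```

```text
[ 0.43646657 -0.19159766  0.34000395] 0.05567393836761519 [ 0.1363474   0.02053155 -0.23256078] 72.0
top0.npz
blue [181 177  23  26 304] [193.7599 190.0888] [0.4326 0.1203 0.12  ] [0.4355 0.1343 0.022 ]
blue [137 183  15  14 170] [143.6588 189.0882] [0.4345 0.2247 0.12  ] [0.4376 0.2509 0.022 ]
cyltop [170 179  15  15  85] [175.9176 186.1176] [[0.4372 0.1407 0.21  ]]
rim (array([0.5117, 0.1884]), np.float64(0.025244684255343652)) [0.4879 0.1597 0.0782] [0.5383 0.2148 0.0888]
top_zz.npz
blue [181 177  23  26 290] [193.4552 190.1931] [0.4324 0.1209 0.12  ] [0.4353 0.135  0.022 ]
blue [136 182  16  14 173] [143.3121 188.6763] [0.4353 0.2254 0.12  ] [0.4386 0.2517 0.022 ]
cyltop [169 180  15  14  80] [175.4625 186.2   ] [[0.4371 0.1415 0.21  ]]
rim (array([0.5117, 0.1866]), np.float64(0.025342792104786585)) [0.4858 0.1578 0.0782] [0.5385 0.213  0.0882]
```

View pics/scene_zzz.png

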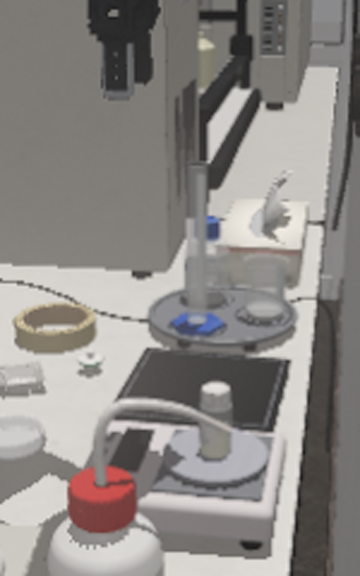

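View pics/top_zz.png

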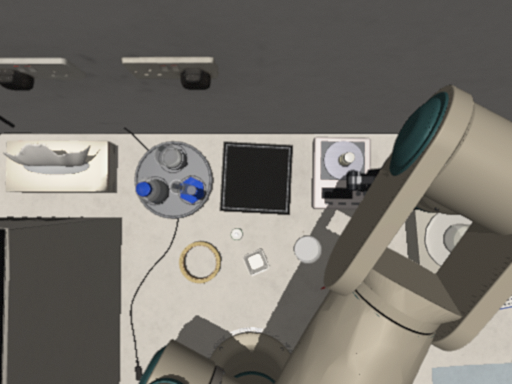

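>>> carry_out:
  deltas:
    - [0,0,0,0]
    - [0,0,0,0]
    - [0,0,0,0]
    - [0,0,0,0]

```text
clock: 72.6
ee_pos: [0.437, -0.1901, 0.3424]
eef_rot: [-0.0, 1.0, -0.0, 0.0]
force: [-0.4, -0.8, 1.0]
opening: 0.0555
```

```bash
python3 - <<'E'
from h import *
c=load("top_zz.npz"); W=cloud(c)
m=(W[...,2]>.108)&(W[...,2]<.12)&(abs(W[...,0]-.503)<.03)&(abs(W[...,1]+.205)<.03)
print("vial top",W[m].mean(0),m.sum())
from station import manip; print(manip.finish_job())
E
```

```text
vial top [ 0.50334172 -0.20394517  0.1136892 ] 93
the job is handed in; nothing more can be done
None
```

I moved the cylinder, the bottle and the beaker onto three corners of the board. Then I stood the vial on the balance pan and put the beaker, bottle and cylinder back in their rings on the tray. The job was handed in at about 72.6 s of the 144 s allowed; `finish_job` gives no verdict.

**Last checks, top camera before against after:**
- **Beaker, bottle and cylinder:** each is within about 2 mm of where it stood at the start (the limit is 15 mm).
- **Vial:** its cap centre measured (0.503, -0.204), against the pan centre at about (0.503, -0.205). Its top is at z = 0.114 m, as expected for a vial standing on the pan.
- **Upright and clear:** all four stand upright in the pictures. The gripper is open and away from everything.

**One correction on the way:** my first grip on the bottle was too low and closed on its shoulder (38 mm opening instead of about 29 mm). I saw this before lifting, raised the gripper about 10 mm and took the cap properly. No check failed after that.

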